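# Load the feed magazine in dot order and snap the lids home

### The arm

A 6-joint arm with a two-finger parallel gripper is mounted at the origin on the work surface. World frame = base frame: x ahead of the robot, y to its left, z up, the work surface at z = 0. Lengths are in m, angles in rad, forces in N, time in s.
With the tool pointing down it reaches from about 0.35 to 0.775 m from the base axis. Payload 7.3 kg.
Tool frame: the origin (TCP) lies at the very end of the fingers, on their centre line; the grasp point (between the pads) lies 19 mm behind it (robot.tcp_to_grasp is the distance from the TCP to the grasp point, in m); z points along the fingers, y is the direction in which the jaws open and shut (so a half turn about z gives the same grasp; the last joint's range is limited). The gripper opens to 92 mm and grips with 3 to 60 N. Pads are 19 mm wide; open, the fingers measure 130 mm over their backs; the gripper's body (75 mm by 190 mm) begins 47 mm behind the grasp point.
Start: joints at [1.014, 0.342, 1.524, -0, 1.275, -0.146], TCP at [0.21, 0.481, 0.227] pointing down, gripper open.
Joint ranges: [-2.53, 2.53], [-0.77, 2.02], [0.04, 2.7], [-1, 4.14], [0.28, 2.66], [-3.11, 3.11]. Speed limits (rad/s): [2.57, 2.57, 3.14, 3.14, 3.14, 3.14].

### API

Orientations are given as [roll, pitch, yaw] about the fixed x, y, z axes, in that order (R = Rz(yaw) Ry(pitch) Rx(roll)).
In Python, from cell import robot gives the robot as it stands.
- The arm moves only by the tool arm_command, never from a script. Its argument "motion" is a list that holds one entry, the list of rows, each a list of 7 numbers: the turn, a rotation vector about the tool's x, y, z in units of 90 degrees (1.0 is 90 degrees), then the shift along the tool's x, y, z in units of 30 cm (1.0 is 30 cm), then the opening, from -1 (shut) to 1 (fully open). In form: [[[wx, wy, wz, tx, ty, tz, grip], ...]]. A call has 1 to 8 rows; each row is the pose to reach, as a shift and turn from the pose commanded when the call began, along the tool's axes at that moment; what a row does not reach only later rows make up. A row lasts 1/10 s, in which the tool goes at most 50 mm and 8.59 degrees, less where a joint would pass 70% of its speed; a pose out of reach is approached as far as the arm can. A call with a number of a shift or a turn outside -1 to 1 is refused whole. A call with a gripper value outside its range is refused whole. The fingers move at their own pace and stop on an object; "grip_force" is the grip in N (left out, the last holds). Time passes only in rows, so rows that repeat a pose let the fingers close. It gives the time, the measured TCP pose, the force and the opening at its end, in the units of the state.
- robot.observe(): the state, without advancing time (a new reading comes with each control period).
- robot.read_camera(name): name is "side" or "top" or "wrist"; returns a dict with "image" (400x640x3 uint8, red, green, blue), "z_map" (400x640 float32, m along the optical axis (not along the pixel's ray), 0 where there is no reading), "fov_y" (degrees; the focal length in pixels is half the picture's height over the tangent of half this angle, whatever the lens; pixels are square), "cx", "cy" (the principal point, pixels), "cam_to_world" (4x4, takes a point from camera to world coordinates). Camera axes: x right, y down, z forward; pixel columns grow to the right and rows downward; lengths in m; the calibration is good to about 2 mm. A picture is of the moment at which its call begins.
- robot.hand_in(): hands the job in, once; it reports no verdict.
The state is a dict: "time": time; "qpos": joint angles; "qvel": joint speeds; "joint_efforts": joint torques, N m; "tool_pos": TCP position; "tool_rot": TCP orientation; "contact_force": force on the tool from outside, world axes, zero at the start; "torque": the same for the moment, N m; "opening": finger opening in m.
Only numpy, scipy, OpenCV 4.12 (cv2) and the standard library are available. Lean on these libraries where they do the work, as an engineer would, in place of code of your own. Each camera call takes 0.05 s, during which the arm holds its last target.

### The job

Switch the feeder off by pushing the long middle toggle on the aluminium panel right over, away from the robot, and handle the canisters and the pod only while it is off. Take the spent black pod out of the magazine and put it in the return tray, then work up the magazine from the one-dot pocket to the four-dot pocket: stand each feed canister fully down in its own pocket (45 mm body at one dot, 55 at two, 65 at three, 75 at four; leave the pocket of a missing size empty) and press its lid fully home, finishing them in that order. When every canister is loaded and closed, push the long toggle back to where it was; leave the two short toggles and everything else as they are.

Things in the scene. Friction and masses are not known exactly. Their poses are not given: they have to be found in the camera images.
- magazine: fixed white plastic block 70 x 222 x 22 mm with four square pockets in a row along its y axis, 54 mm apart, each 37 x 37 mm and 15 mm deep; origin at the centre of its underside, z up, x roughly away from the robot. 1, 2, 3 and 4 small black dots on the top face beside the pockets, on the -x edge; one dot at the +y end, four at the -y end
- pocket1 (a point): centre of the floor of the one-dot pocket, 15 mm below the top face of the magazine
- pocket2 (a point): centre of the floor of the two-dot pocket, 15 mm below the top face of the magazine
- pocket3 (a point): centre of the floor of the three-dot pocket, 15 mm below the top face of the magazine
- pocket4 (a point): centre of the floor of the four-dot pocket, 15 mm below the top face of the magazine
- can1: shortest of four sizes of white round feed canister: body 32 mm diameter and 45 mm tall, upright, 60 g give or take a third; origin at the centre of its underside, z up; on it sits a push-on lid. May be absent. Belongs in the one-dot pocket
- can2: second shortest of four sizes of white round feed canister: body 32 mm diameter and 55 mm tall, upright, 70 g give or take a third; origin at the centre of its underside, z up; on it sits a push-on lid. May be absent. Belongs in the two-dot pocket
- can3: second tallest of four sizes of white round feed canister: body 32 mm diameter and 65 mm tall, upright, 80 g give or take a third; origin at the centre of its underside, z up; on it sits a push-on lid. May be absent. Belongs in the three-dot pocket
- can4: tallest of four sizes of white round feed canister: body 32 mm diameter and 75 mm tall, upright, 90 g give or take a third; origin at the centre of its underside, z up; on it sits a push-on lid. May be absent. Belongs in the four-dot pocket
- lid1 (a joint): lid of can1, a grey disc 30 mm diameter, 8 mm thick, sliding on a plug along the canister's z: 0 = fully home, lid resting on the body (top at 53 mm above the canister's base), 0.008 m = fully raised. Stiff: about 6 N of push moves it, it stays where it is left and cannot come off
- lid2 (a joint): lid of can2, a grey disc 30 mm diameter, 8 mm thick, sliding on a plug along the canister's z: 0 = fully home, lid resting on the body (top at 63 mm above the canister's base), 0.008 m = fully raised. Stiff: about 6 N of push moves it, it stays where it is left and cannot come off
- lid3 (a joint): lid of can3, a grey disc 30 mm diameter, 8 mm thick, sliding on a plug along the canister's z: 0 = fully home, lid resting on the body (top at 73 mm above the canister's base), 0.008 m = fully raised. Stiff: about 6 N of push moves it, it stays where it is left and cannot come off
- lid4 (a joint): lid of can4, a grey disc 30 mm diameter, 8 mm thick, sliding on a plug along the canister's z: 0 = fully home, lid resting on the body (top at 83 mm above the canister's base), 0.008 m = fully raised. Stiff: about 6 N of push moves it, it stays where it is left and cannot come off
- panel: fixed aluminium switch panel 120 x 200 x 30 mm lying flat; origin at the centre of its underside, z up, +x roughly away from the robot. Three steel toggles in a row along its y (at y = 0.07, 0, -0.07) on grey blocks 70 x 50 mm reaching 55 mm above the table; the long one, the feeder's, is in the middle (y = 0)
- sw_feed (a joint): long middle toggle: pivot 52 mm above the table on the panel's y axis, 60 mm from the pivot to the centre of its 26 mm ball. 0 = leaning 0.5 rad towards the panel's -x (on), 1.0 rad = leaning 0.5 rad towards +x (off). Pushed with about 1 N at the ball, stays where it is left
- sw_left_tip (a point): ball tip of the short toggle at the panel's +y end (30 mm from its pivot), not to be moved
- sw_right_tip (a point): ball tip of the short toggle at the panel's -y end (30 mm from its pivot), not to be moved
- tray: fixed grey open return tray 120 x 160 mm, 25 mm tall, walls 4 mm, floor 4 mm above the table; origin at the centre of its underside, z up; on the other side from the panel
- spent: loose spent pod, a plain black cylinder 32 mm diameter, 45 mm tall, no lid, standing in the three-dot pocket at the start; origin at the centre of its underside, z up
- cup: loose black hard-silicone suction cup 36 mm diameter, 22 mm tall, standing among the canisters; origin at the centre of its underside
- cone: loose clear plastic feeding cone 48 mm diameter, 55 mm tall, wide end down; origin at the centre of its underside
- jar: loose small closed glass jar 40 mm diameter, 55 mm tall; origin at the centre of its underside
- driftwood: loose ceramic driftwood replica about 200 x 60 x 55 mm beyond the magazine; origin under its centre
- bottle: loose white bottle 52 mm diameter, 130 mm tall beyond the magazine; origin at the centre of its underside
Things that resemble listed ones, but are neither listed nor needed, are in the scene too. What is shaped like the can2 but red or yellow is not meant.

How it is judged:
By the outcome, as a careful person would: the job done as asked, in the order asked, and still so for the second after the job is handed in, with the robot touching nothing.
Of can1, can2, can3, can4 only 2 to 4 are there at a start; the rules pass over those that are not, and their reading is None.
At some moment in a run one of can1, can2, can3, can4 may be knocked a few centimetres aside while the robot is not near it.
It also fails if it takes over 210 s, if anything falls off the work surface, if the arm or the gripper's body presses on something with over 40 N, if the wrist force passes 120 N, or if a joint passes its speed limit or range.

## Working session

There is one attempt and no reset: what is moved stays moved. The work goes in short steps, Python scripts to look and compute and a tool call to move; the robot and the scene stay as the last step left them, time stands still between calls to the robot, and variables do not carry over. Pictures are saved under pics/ and viewed, and the job is handed in when it is done.

Besides the shell and the picture viewer there is one more tool, called after "Call:" as name([rows], argument=value, ...), one row to a line, values as JSON. arm_command: Moves the arm, as the interface text tells. Its arguments: {"type":"object","properties":{"motion":{"type":"array"},"grip_force":{"type":"number"}},"required":["motion"]}

```bash
ls -la; mkdir -p pics; cat > h.py <<'E'
import numpy as np, cv2
from cell import robot
from scipy.spatial.transform import Rotation as R
def shot(cam,name):
    d=robot.read_camera(cam); cv2.imwrite(f'pics/{name}.png',d['image'][:,:,::-1])
    np.savez(f'pics/{name}.npz',**{k:d[k] for k in d})
    return d
def load(name): return dict(np.load(f'pics/{name}.npz'))
def cloud(d):
    z=d['z_map']; f=200/np.tan(np.radians(float(d['fov_y']))/2)
    v,u=np.mgrid[0:400,0:640]
    P=np.stack([(u-d['cx'])/f*z,(v-d['cy'])/f*z,z,np.ones_like(z)],-1)@d['cam_to_world'].T
    P=P[...,:3].copy(); P[z<=0]=np.nan
    return P
E
python3 - <<'E'
from h import *
print(robot.observe(), robot.tcp_to_grasp)
for c in ('top','side','wrist'):
    d=shot(c,c+'0'); print(c,d['fov_y'],d['cx'],d['cy'],d['cam_to_world'].round(3).tolist())
E
```

```text
total 12
drwxr-xr-x  3 agent agent 4096 Dec  7 07:04 .
drwxr-xr-x 23 root  root  4096 Dec  7 07:04 ..
drwxr-xr-x  2 agent agent 4096 Dec  7 07:04 pics
{'time': 0.0, 'qpos': array([ 1.01404006e+00,  3.42715286e-01,  1.52502671e+00,  3.25052277e-05,
        1.27541557e+00, -1.45987127e-01]), 'qvel': array([-0.00026338, -0.00149415,  0.00115463, -0.0007197 , -0.00106728,
        0.00037442]), 'joint_efforts': array([-6.49117883e-04, -4.31246638e+01, -2.44216383e+01,  7.16448203e-02,
        5.60732873e-02, -1.50401779e-04]), 'tool_pos': array([0.20938219, 0.48098593, 0.22604545]), 'tool_rot': array([-3.14004891e+00, -2.58397791e-04,  2.73081383e+00]), 'contact_force': array([ 0.01205276, -0.1884564 , -0.08881996]), 'torque': array([ 0.00112589, -0.05794744,  0.05599493]), 'opening': 0.0915479457652803} 0.0188
top 54.711179191677815 320.304571378707 195.5246573280856 [[0.003, -0.989, 0.148, 0.392], [-1.0, -0.006, -0.02, 0.005], [0.021, -0.148, -0.989, 1.283], [0.0, 0.0, 0.0, 1.0]]
side 52.00265155502129 323.9174566890165 194.38334136602774 [[-0.954, -0.206, 0.217, 0.376], [-0.299, 0.691, -0.658, 0.652], [-0.015, -0.693, -0.721, 0.799], [0.0, 0.0, 0.0, 1.0]]
wrist 68.11232985135345 319.59450754485664 195.1582159298944 [[0.399, 0.882, 0.251, 0.143], [0.917, -0.383, -0.111, 0.511], [-0.002, 0.275, -0.962, 0.384], [0.0, 0.0, 0.0, 1.0]]
```

View pics/top0.png

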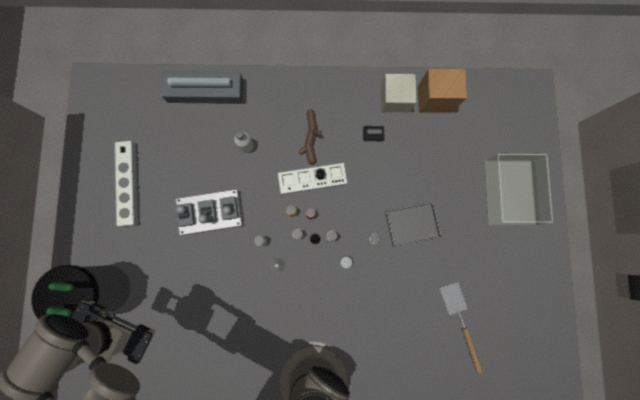

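View pics/side0.png

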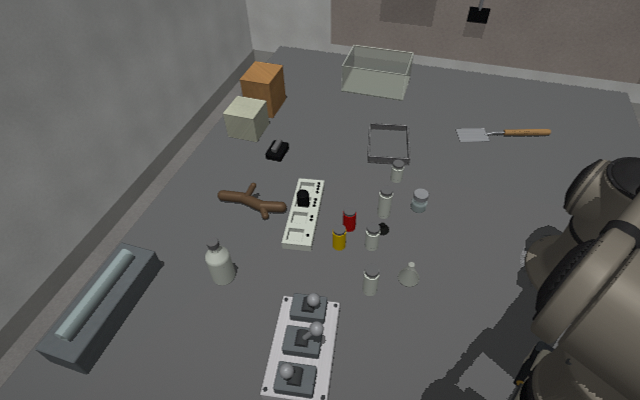

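View pics/wrist0.png

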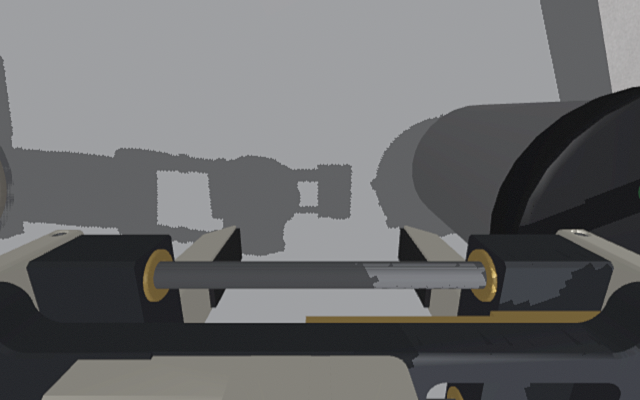

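The top picture shows the magazine at (313,178) with the black pod in it at (320,174), the panel at (208,212) and the tray at (413,225). White canister candidates are at (261,240), (298,234), (332,236) and (374,239). The jar is at (347,262), the cone at (278,265), the cup at (315,239), and the yellow and red lookalikes at (292,211) and (311,213). Next I'll measure them.

```bash
python3 - <<'E'
from h import *
d=load('top0'); c=d['image'][150:290,165:445]; cv2.imwrite('pics/top0c.png',cv2.resize(c,None,fx=2.85,fy=2.85,interpolation=cv2.INTER_CUBIC)[:,:,::-1])
d2=load('side0'); c=d2['image'][160:400,240:460]; cv2.imwrite('pics/side0c.png',cv2.resize(c,None,fx=2.5,fy=2.5,interpolation=cv2.INTER_CUBIC)[:,:,::-1])
for n in ('top0','side0'):
    P=cloud(load(n)); 
    m=(P[...,2]>0.012)&(P[...,0]>0.25)&(P[...,0]<0.75)&(abs(P[...,1])<0.5)&(P[...,2]<0.2)
    k,l,s,ce=cv2.connectedComponentsWithStats(m.astype(np.uint8))
    print(n, 'table z', np.nanmedian(P[...,2]))
    for i in range(1,k):
        if s[i,4]<15: continue
        Q=P[l==i]; zt=np.percentile(Q[:,2],95); T=Q[Q[:,2]>zt-0.006]
        print(ce[i].round(),s[i,4],'min',Q.min(0).round(3),'max',Q.max(0).round(3),'topc',T.mean(0).round(3),len(T), 'mid', ((T.min(0)+T.max(0))/2).round(3))
E
```

```text
top0 table z 0.0005764369656147128
[243. 144.] 203 min [0.728 0.207 0.012] max [0.75  0.253 0.134] topc [0.746 0.232 0.129] 17 mid [0.746 0.231 0.128]
[309. 153.] 179 min [ 0.69  -0.003  0.013] max [0.75  0.048 0.033] topc [0.721 0.013 0.028] 79 mid [0.721 0.012 0.029]
[313. 179.] 1057 min [ 0.587 -0.107  0.012] max [0.691 0.12  0.057] topc [ 0.651 -0.02   0.052] 74 mid [ 0.652 -0.019  0.051]
[208. 212.] 2354 min [0.452 0.234 0.012] max [0.597 0.448 0.12 ] topc [0.514 0.341 0.097] 163 mid [0.511 0.342 0.101]
[414. 223.] 296 min [ 0.416 -0.415  0.012] max [ 0.56  -0.238  0.031] topc [ 0.487 -0.328  0.026] 181 mid [ 0.488 -0.327  0.027]
[291. 210.] 91 min [0.514 0.057 0.015] max [0.543 0.085 0.069] topc [0.529 0.073 0.065] 58 mid [0.529 0.072 0.065]
[310. 213.] 92 min [ 0.505 -0.004  0.012] max [0.534 0.025 0.068] topc [0.521 0.011 0.064] 55 mid [0.521 0.012 0.064]
[298. 233.] 85 min [0.439 0.037 0.027] max [0.468 0.065 0.077] topc [0.455 0.053 0.072] 56 mid [0.454 0.052 0.073]
[331. 236.] 93 min [ 0.431 -0.069  0.014] max [ 0.461 -0.04   0.094] topc [ 0.448 -0.056  0.09 ] 53 mid [ 0.4
[... 1301 characters left out ...]
227.] 568 min [ 0.508 -0.001  0.012] max [0.549 0.093 0.068] topc [0.529 0.047 0.064] 216 mid [0.528 0.045 0.064]
[373. 234.] 358 min [ 0.433 -0.004  0.012] max [0.473 0.072 0.075] topc [0.457 0.056 0.071] 117 mid [0.457 0.055 0.071]
[223. 264.] 534 min [0.731 0.214 0.012] max [0.75  0.261 0.133] topc [0.747 0.237 0.126] 32 mid [0.748 0.237 0.125]
[408. 274.] 289 min [0.338 0.108 0.012] max [0.38  0.14  0.059] topc [0.359 0.12  0.056] 36 mid [0.358 0.12  0.055]
[370. 278.] 409 min [0.419 0.159 0.012] max [0.451 0.19  0.085] topc [0.434 0.174 0.08 ] 151 mid [0.435 0.173 0.08 ]
[301. 349.] 6525 min [0.455 0.238 0.012] max [0.602 0.453 0.122] topc [0.517 0.353 0.098] 479 mid [0.514 0.346 0.103]
```

View pics/top0c.png

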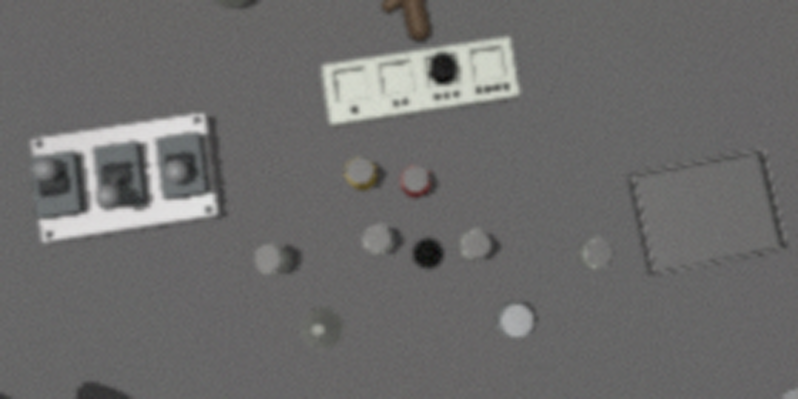

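View pics/side0c.png

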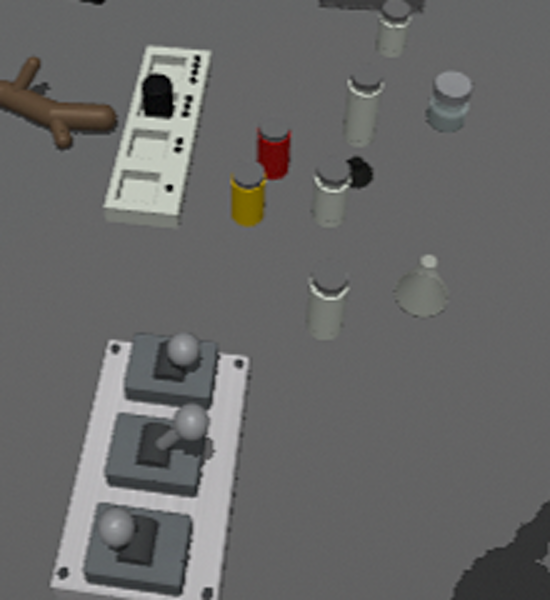

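All four canisters are there. The tops read 62, 72, 81 and 91 mm, which fits sizes 45, 55, 65 and 75 with every lid fully raised. Now the panel and magazine fits.

```bash
cat >> h.py <<'E'
def rect(Q):
    (c,s,a)=cv2.minAreaRect((Q[:,:2]*1000).astype(np.float32)); return np.round(c,1),np.round(s,1),round(a,2)
def plan(p,yaw=None,obs=None):
    """row numbers from the measured pose to a target (tool vertical)"""
    o=obs or robot.observe(); Rc=R.from_euler('xyz',o['tool_rot'])
    t=Rc.inv().apply(np.array(p)-o['tool_pos'])/0.3
    y=o['tool_rot'][2] if yaw is None else yaw
    w=(Rc.inv()*R.from_euler('xyz',[np.pi,0,y])).as_rotvec()/(np.pi/2)
    n=max(np.linalg.norm(t)*.3/.05, np.linalg.norm(w)*90/8.59)
    print('w',w.round(4),'t',t.round(4),'rows',round(n,1))
E
python3 - <<'E'
from h import *
for n in ('top0','side0'):
    D=load(n);P=cloud(D); z=P[...,2];I=D['image'].astype(int).sum(2)/3
    for nm,c,zz in (('mag',(.637,.007),.022),('panel',(.525,.34),.03),('tray',(.488,-.327),.025)):
        m=(abs(z-zz)<.005)&(abs(P[...,0]-c[0])<.09)&(abs(P[...,1]-c[1])<.13)
        k,l,s,ce=cv2.connectedComponentsWithStats(m.astype(np.uint8))
        m=l==1+np.argmax(s[1:,4]) if nm!='tray' else m
        print(n,nm,rect(P[m]),np.median(z[m]).round(4))
    m=(z>.09)&(abs(P[...,1]-.34)<.03)&(abs(P[...,0]-.5)<.08)
    print('ball',P[m].min(0),P[m].max(0))
plan([.42,.345,.20],np.pi/2)
E
```

```text
top0 mag (array([640. ,   5.5]), array([ 71.7, 222. ]), 9.33) 0.0225
top0 panel (array([524.3, 341.6]), array([119.9, 200.3]), 9.29) 0.0303
top0 tray (array([ 489.1, -327.3]), array([120.1, 161.9]), 11.3) 0.0249
ball [0.48408269 0.32577919 0.09225335] [0.51021725 0.34642483 0.12005355]
side0 mag (array([643.6,   8.1]), array([ 70.6, 226.9]), 9.22) 0.0233
side0 panel (array([528.1, 345.3]), array([120.6, 199.7]), 9.27) 0.0315
side0 tray (array([ 493. , -324.1]), array([120. , 167.4]), 11.18) 0.0251
ball [0.48700392 0.32921546 0.09112022] [0.51151318 0.35375309 0.12162166]
w [-7.000e-04  3.000e-04  7.385e-01] t [-0.8245 -0.1355  0.0874] rows 7.7
```

```bash
python3 - <<'E'
from h import *
plan([.443,.330,.20],1.733)
E
```

```text
w [-7.000e-04  3.000e-04  6.352e-01] t [-0.9147 -0.1507  0.0874] rows 6.7
```

Call:
arm_command([
  [[0,0,0.635,-0.915,-0.151,0.087,-1],[0,0,0.635,-0.915,-0.151,0.087,-1],[0,0,0.635,-0.915,-0.151,0.087,-1],[0,0,0.635,-0.915,-0.151,0.087,-1],[0,0,0.635,-0.915,-0.151,0.087,-1],[0,0,0.635,-0.915,-0.151,0.087,-1],[0,0,0.635,-0.915,-0.151,0.087,-1],[0,0,0.635,-0.915,-0.151,0.087,-1]],
], grip_force=20)

```text
time: 0.95
tool_pos: [0.4438, 0.3293, 0.2]
tool_rot: [-3.14, 0.0, 1.73]
contact_force: [-0.4, 0.0, 0.1]
opening: 0.0322
```

```bash
python3 - <<'E'
from h import *
o=robot.observe();print(o['tool_pos'],o['tool_rot'],o['opening'],o['contact_force'])
plan([.443,.330,.092],1.733)
shot('wrist','w1');shot('side','s1');shot('top','t1')
E
```

```text
[0.44375109 0.32929849 0.1999704 ] [-3.14035444e+00  2.89926879e-04  1.73049680e+00] 0.03222124763273933 [-0.41565685  0.0055577   0.05456636]
w [-0.0008  0.0002 -0.0016] t [ 0.0028 -0.0017  0.3599] rows 2.2
```

View pics/w1.png

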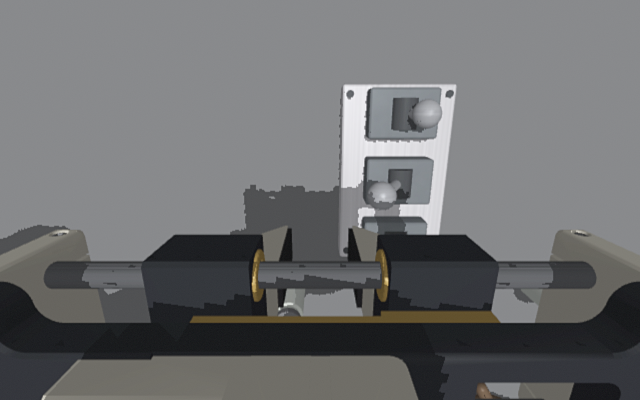

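View pics/s1.png

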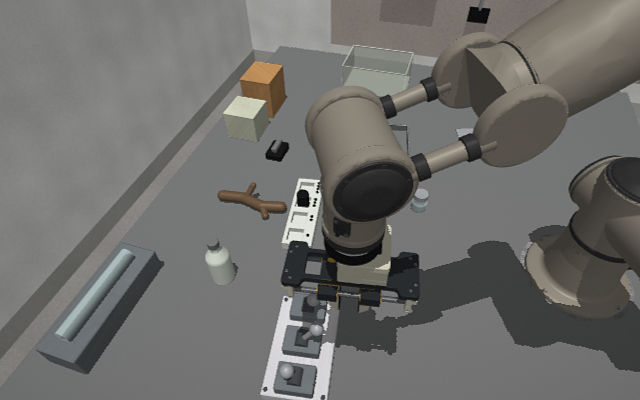

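The wrist view shows the panel at columns 340–455. The long toggle's ball is at (382,195), ahead of the closing fingers and in line with them. Going down.

Call:
arm_command([
  [[0,0,0,0.003,-0.002,0.2,-1],[0,0,0,0.003,-0.002,0.36,-1],[0,0,0,0.003,-0.002,0.36,-1],[0,0,0,0.003,-0.002,0.36,-1],[0,0,0,0.003,-0.002,0.36,-1]],
])

```text
time: 1.6
tool_pos: [0.4436, 0.3321, 0.0949]
tool_rot: [3.138, -0.001, 1.735]
contact_force: [-0.6, 0.7, -0.3]
opening: 0.0006
```

```bash
python3 - <<'E'
from h import *
o=robot.observe();print(o['tool_pos'],o['tool_rot'],o['opening'],o['contact_force'])
c=np.array([.526,.3435]);u=np.array([np.cos(.162),np.sin(.162)])
for s in (-.03,-.003,.003): plan([*(c+s*u),.092],1.733)
shot('side','s2');shot('wrist','w2');shot('top','t2')
P=cloud(load('s2'));m=(P[...,2]>.09)&(P[...,2]<.11);
E
```

```text
[0.44356145 0.33205624 0.09485028] [ 3.13825397e+00 -1.24910278e-03  1.73460311e+00] 0.0006363153378098723 [-0.60359647  0.7155493  -0.27347939]
w [ 0.0021 -0.0008  0.001 ] t [-0.007   0.1773  0.0101] rows 1.1
w [ 0.0021 -0.0008  0.001 ] t [-0.0072  0.2673  0.0104] rows 1.6
w [ 0.0021 -0.0008  0.001 ] t [-0.0072  0.2873  0.0105] rows 1.7
```

View pics/w2.png

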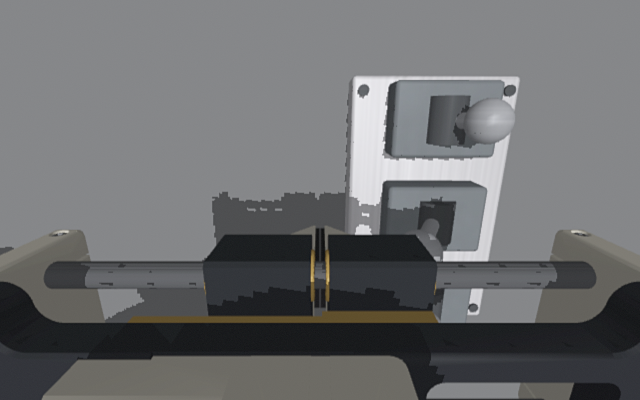

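View pics/s2.png

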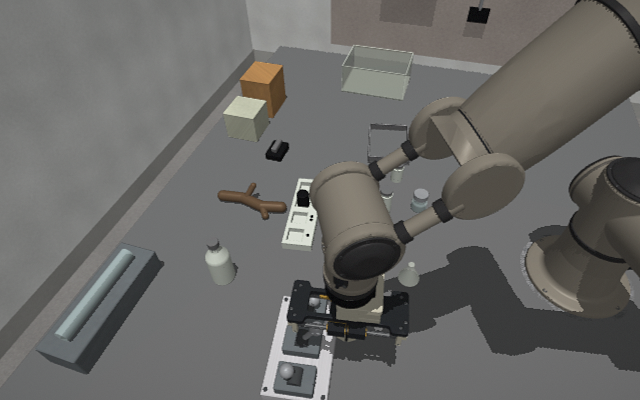

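Call:
arm_command([
  [[0.002,0,0,-0.007,0.08,0.01,-1],[0.002,0,0,-0.007,0.13,0.01,-1],[0.002,0,0,-0.007,0.18,0.01,-1],[0.002,0,0,-0.007,0.22,0.01,-1],[0.002,0,0,-0.007,0.25,0.01,-1],[0.002,0,0,-0.007,0.267,0.01,-1],[0.002,0,0,-0.007,0.267,0.01,-1]],
])

```text
time: 2.45
tool_pos: [0.5225, 0.342, 0.09]
tool_rot: [-3.14, -0.0, 1.733]
contact_force: [-0.2, -0.1, -1.6]
opening: 0.0009
```

```bash
python3 - <<'E'
from h import *
o=robot.observe();print(o['tool_pos'],o['tool_rot'],o['opening'],o['contact_force'])
shot('side','s3')
E
```

```text
[0.52247477 0.34198172 0.09004787] [-3.13955596e+00 -3.15210174e-04  1.73315967e+00] 0.0009358299412780189 [-0.15874584 -0.0696766  -1.64636172]
```

View pics/s3.png

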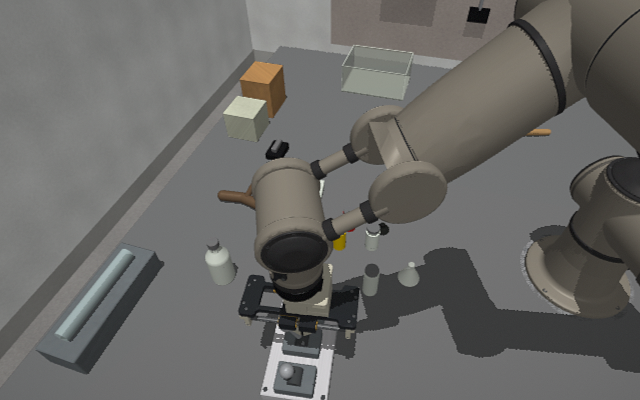

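No stop felt yet, so I'll push a little further until the toggle resists.

Call:
arm_command([
  [[0,0,0,0,0.01,0,-1],[0,0,0,0,0.018,0,-1],[0,0,0,0,0.018,0,-1]],
])

```text
time: 2.8
tool_pos: [0.5253, 0.3425, 0.0896]
tool_rot: [-3.134, 0.001, 1.734]
contact_force: [-7.6, -1.9, 3.2]
opening: 0.0007
```

Call:
arm_command([
  [[0,0,0,0,-0.08,0,-1],[0,0,0,0,-0.12,-0.1,-1],[0,0,0,0,-0.12,-0.25,-1],[0,0,0,0,-0.12,-0.4,-1],[0,0,0,-0.3,-0.12,-0.5,-1],[0,0,0,-0.5,-0.12,-0.55,-0.5],[0,0,0,-0.7,-0.12,-0.55,0.2],[0,0,0,-0.8,-0.12,-0.55,0.2]],
])

```text
time: 3.6
tool_pos: [0.524, 0.1432, 0.2517]
tool_rot: [-3.141, 0.0, 1.734]
contact_force: [1.7, 0.6, 1.0]
opening: 0.0201
```

```bash
python3 - <<'E'
from h import *
o=robot.observe();print(o['tool_pos'],o['tool_rot'],o['opening'],o['contact_force'])
d=shot('side','s4');shot('wrist','w4')
cv2.imwrite('pics/s4c.png',cv2.resize(d['image'][260:400,220:400],None,fx=3,fy=3)[:,:,::-1])
P=cloud(d);z=P[...,2]
m=(z>.09)&(abs(P[...,1]-.345)<.04)&(abs(P[...,0]-.53)<.08)
print('ball',P[m].min(0),P[m].max(0))
E
```

```text
[0.52397354 0.14316031 0.25174865] [-3.14081647e+00  1.68065382e-04  1.73425892e+00] 0.02008930019149103 [1.65706168 0.63260216 0.95044237]
ball [0.5409902  0.33813991 0.09051467] [0.56822894 0.36231414 0.12083885]
```

View pics/s4c.png

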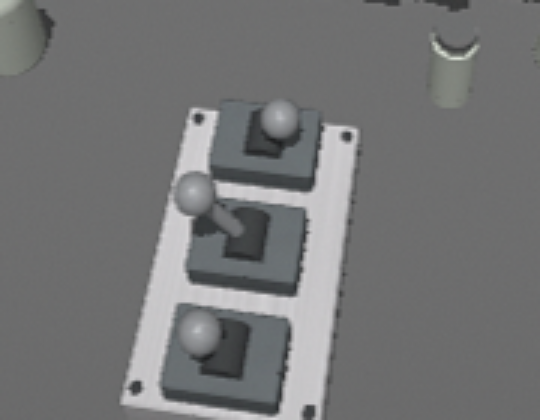

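View pics/w4.png

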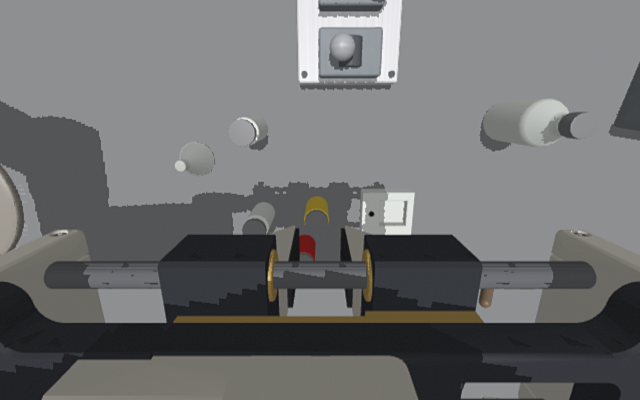

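The feeder toggle is now over towards +x. Its ball moved 56 mm (about 57 expected), and the short toggles look the same. Next, a wrist view of the magazine from the -y side.

```bash
python3 - <<'E'
from h import *
o=robot.observe()
P=cloud(load('w4'));Rc=R.from_euler('xyz',o['tool_rot'])
L=Rc.inv().apply((P.reshape(-1,3)-o['tool_pos'])).reshape(P.shape)
m=(abs(L[...,0])<.02)&(abs(L[...,1])<.04)&(L[...,2]>-.06)&(L[...,2]<.01)
v,u=np.where(m);Q=L[m]
print(Q.min(0),Q.max(0))
t=Q[Q[:,2]>Q[:,2].max()-.006];print(len(t),t.min(0),t.max(0),t.mean(0))
plan([.645,-.12,.25],1.733)
E
```

```text
[-0.01478075 -0.02585524 -0.05999021] [0.00833334 0.02888189 0.00031729]
123 [-0.01351361 -0.01874873 -0.00555279] [0.00787513 0.02081235 0.00031729] [ 0.00246777  0.00164768 -0.00294039]
w [-0.0005  0.0013 -0.0037] t [-0.9164  0.2602  0.0074] rows 5.7
```

Call:
arm_command([
  [[0,0,0,-0.916,0.26,0.007,0.2],[0,0,0,-0.916,0.26,0.007,0.2],[0,0,0,-0.916,0.26,0.007,0.2],[0,0,0,-0.916,0.26,0.007,0.2],[0,0,0,-0.916,0.26,0.007,0.2],[0,0,0,-0.916,0.26,0.007,0.2],[0,0,0,-0.916,0.26,0.007,0.2],[0,0,0,-0.916,0.26,0.007,0.2]],
])

```text
time: 4.5
tool_pos: [0.6452, -0.1135, 0.2475]
tool_rot: [-3.138, -0.001, 1.732]
contact_force: [0.4, -0.1, -0.3]
opening: 0.0549
```

```bash
cat >> h.py <<'E'
def wfix(P,o):
    """wrist cloud -> corrected by finger offset seen in the tool frame"""
    return P-R.from_euler('xyz',o['tool_rot']).apply([-.001,.001,0])
def blobs(P,lo,hi,c,r):
    z=P[...,2]; m=(z>lo)&(z<hi)&(np.hypot(P[...,0]-c[0],P[...,1]-c[1])<r); return P[m],m
def circ(Q):
    (c,r)=cv2.minEnclosingCircle((Q[:,:2]*1000).astype(np.float32)); return np.round(c,1),round(r,1)
E
python3 - <<'E'
from h import *
o=robot.observe();print(o['tool_pos'],o['tool_rot'])
P=wfix(cloud(shot('wrist','w5')),o)
Q,m=blobs(P,.016,.028,(.64,.005),.16)
k,l,s,ce=cv2.connectedComponentsWithStats(m.astype(np.uint8))
M=l==1+np.argmax(s[1:,4]);print('mag',rect(P[M]),np.median(P[M][:,2]))
Q,m=blobs(P,.046,.06,(.652,-.018),.03);print('pod',circ(Q),rect(Q),Q.mean(0),len(Q))
E
```

```text
[ 0.64515473 -0.11353588  0.24745695] [-3.13771776e+00 -1.11126682e-03  1.73247452e+00]
mag (array([644.4,  -8.9]), array([ 70.2, 188.6]), 9.32) 0.022001108868806758
pod (array([653.6, -17.2]), 15.8) (array([653.4, -17.7]), array([30.7, 30.4]), 10.04) [ 0.65355008 -0.01751938  0.05179963] 629
```

View pics/w5.png

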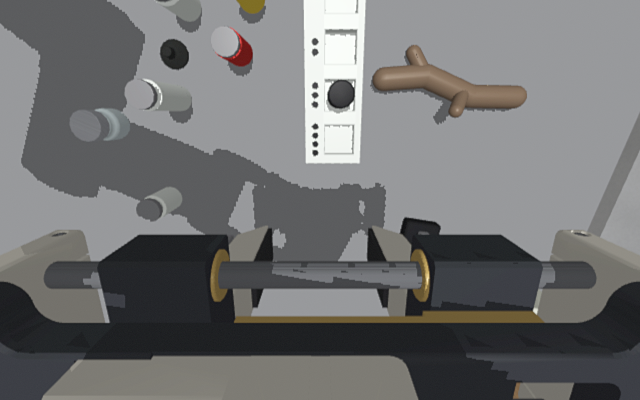

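The pod, at (341,95) in this view, sits about 7 mm to the +x side of the magazine's centre line. The pockets look offset to that side too, so I'll measure the pocket floors directly.

```bash
python3 - <<'E'
from h import *
o=dict(tool_rot=np.array([-3.13771776,-0.00111,1.73247]))
D=load('w5');P=wfix(cloud(D),o)
cv2.imwrite('pics/w5c.png',cv2.resize(D['image'][0:180,280:400],None,fx=4,fy=4)[:180*3+40,:,::-1])
c=np.array([.6417,.0075]);a=.1625;X=np.array([np.cos(a),np.sin(a)]);Y=np.array([-np.sin(a),np.cos(a)])
L=np.stack([(P[...,:2]-c)@X,(P[...,:2]-c)@Y,P[...,2]],-1)
m=(abs(L[...,0])<.036)&(abs(L[...,1])<.112)
for i,y in enumerate((.081,.027,-.027,-.081),1):
    q=L[m&(abs(L[...,1]-y)<.026)&(L[...,2]<.0125)&(L[...,2]>.003)]
    top=L[m&(abs(L[...,1]-y)<.010)&(abs(L[...,2]-.022)<.003)]
    print(i,len(q),q[:,2].mean() if len(q) else 0, np.percentile(q[:,0],[1,99]) if len(q) else 0,np.percentile(q[:,1],[1,99]) if len(q) else 0)
    if len(top): 
        xs=np.sort(top[:,0]); g=np.diff(xs); j=g.argmax(); print('  top gap',xs[0],xs[j],xs[j+1],xs[-1])
pd=L[(L[...,2]>.046)&(abs(L[...,0])<.03)&(abs(L[...,1]+.027)<.03)];print('pod',pd.mean(0))
E
```

```text
1 448 0.006982298433950855 [-0.01015437  0.02650133] [0.06671382 0.08082462]
  top gap -0.034265388958652485 -0.011466874274979248 0.027026260250936563 0.03400946194431432
2 1005 0.00710117323356132 [-0.00996005  0.02644135] [0.010944   0.04600759]
  top gap -0.035024674838367964 -0.011248894614834465 0.02639859312845636 0.03500699855215842
3 259 0.007483935716797886 [-0.009712    0.02651147] [-0.04401178 -0.00797776]
  top gap -0.0346363344762173 -0.011031469498025012 0.02675916634259237 0.03485339923008657
4 809 0.007204430476045834 [-0.00939741  0.02639447] [-0.0991537  -0.06288683]
  top gap -0.03509521587068512 -0.010784280058539375 0.026279347851350696 0.035056513409636864
pod [ 0.00764619 -0.02660695  0.05179963]
```

View pics/w5c.png

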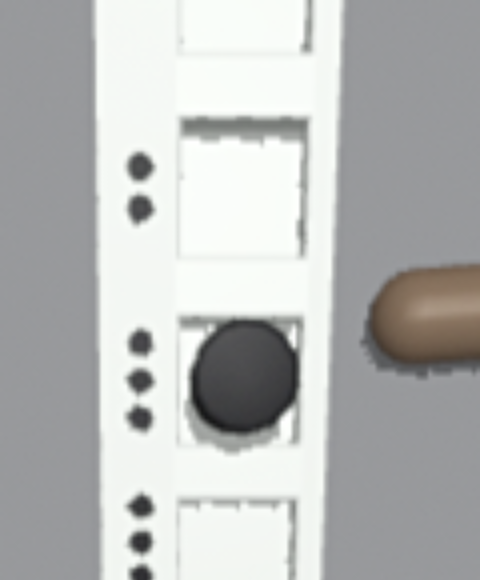

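```bash
python3 - <<'E'
from h import *
o=dict(tool_rot=np.array([-3.13771776,-0.00111,1.73247]))
D=load('w5');P=wfix(cloud(D),o)
c=np.array([.6417,.0075]);a=.1625;X=np.array([np.cos(a),np.sin(a)]);Y=np.array([-np.sin(a),np.cos(a)])
L=np.stack([(P[...,:2]-c)@X,(P[...,:2]-c)@Y,P[...,2]],-1)
q=L[(L[...,0]>.037)&(L[...,0]<.25)&(abs(L[...,1])<.15)&(L[...,2]>.008)&(L[...,2]<.2)]
for x in np.arange(.037,.1,.005):
    s=q[(q[:,0]>=x)&(q[:,0]<x+.005)]
    if len(s): print(x.round(3),len(s),s[:,1].min().round(3),s[:,1].max().round(3),s[:,2].max().round(3))
C=np.array([.6535,-.0174]); plan([C[0],C[1],.12],1.733)
E
```

```text
0.047 55 -0.016 0.001 0.024
0.052 97 -0.02 0.005 0.028
0.057 102 -0.02 0.006 0.029
0.062 100 -0.021 0.006 0.029
0.067 99 -0.02 0.006 0.029
0.072 103 -0.02 0.007 0.029
0.077 104 -0.02 0.007 0.029
0.082 97 -0.019 0.007 0.029
0.087 143 -0.019 0.029 0.029
0.092 199 -0.019 0.031 0.03
0.097 188 -0.019 0.031 0.029
w [-0.0023 -0.0006  0.0006] t [0.3081 0.081  0.4264] rows 3.2
```

Call:
arm_command([
  [[0,0,0,0.308,0.081,0.1,0.2],[0,0,0,0.308,0.081,0.3,0.2],[0,0,0,0.308,0.081,0.426,0.2],[0,0,0,0.308,0.081,0.426,0.2],[0,0,0,0.308,0.081,0.426,0.2],[0,0,0,0.308,0.081,0.426,0.2]],
])

```text
time: 5.15
tool_pos: [0.654, -0.0176, 0.1216]
tool_rot: [-3.14, 0.0, 1.735]
contact_force: [1.0, 0.4, 0.9]
opening: 0.0552
```

```bash
python3 - <<'E'
from h import *
o=robot.observe();print(o['tool_pos'],o['tool_rot'])
plan([.6535,-.0174,.036],1.733)
shot('wrist','w6')
E
```

```text
[ 0.65404988 -0.01755613  0.12164334] [-3.13973458e+00  3.25365072e-04  1.73523772e+00]
w [-0.0012  0.0002  0.0014] t [ 0.0009 -0.0012  0.2855] rows 1.7
```

View pics/w6.png

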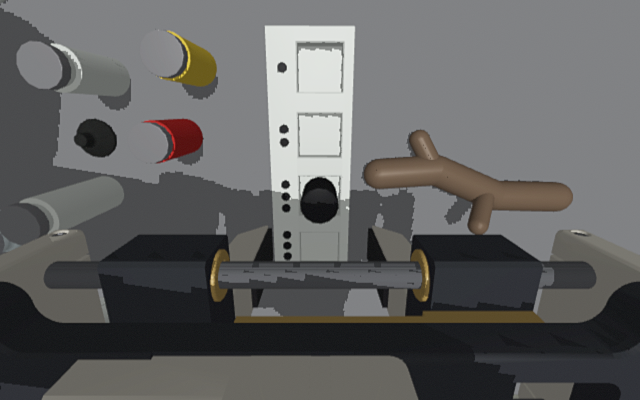

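The pod, at (320,198), is centred between the fingers. Lower and grip it.

Call:
arm_command([
  [[0,0,0,0.001,-0.001,0.15,0.2],[0,0,0,0.001,-0.001,0.25,0.2],[0,0,0,0.001,-0.001,0.285,0.2],[0,0,0,0.001,-0.001,0.285,0.2],[0,0,0,0.001,-0.001,0.285,-0.6],[0,0,0,0.001,-0.001,0.285,-0.6],[0,0,0,0.001,-0.001,0.285,-0.6],[0,0,0,0.001,-0.001,0.285,-0.6]],
], grip_force=15)

```text
time: 6.0
tool_pos: [0.6539, -0.0187, 0.0362]
tool_rot: [-3.141, 0.001, 1.733]
contact_force: [0.7, -0.6, 3.6]
opening: 0.0313
```

Call:
arm_command([
  [[0,0,0,0,0,-0.05,-0.6],[0,0,0,0,0,-0.15,-0.6],[0,0,0,0,0,-0.3,-0.6],[0,0,0,0,0,-0.4,-0.6],[0,0,0,0,0,-0.4,-0.6],[0,0,0,0,0,-0.4,-0.6]],
])

```text
time: 6.6
tool_pos: [0.6537, -0.0185, 0.1562]
tool_rot: [-3.14, 0.001, 1.733]
contact_force: [-0.6, -0.3, -1.8]
opening: 0.0313
```

```bash
python3 - <<'E'
from h import *
o=robot.observe();print(o['tool_pos'],o['tool_rot'],o['opening'])
plan([.491,-.326,.155],1.733)
shot('wrist','w7')
E
```

```text
[ 0.65369709 -0.01851933  0.15618626] [-3.14030625e+00  5.36671381e-04  1.73340733e+00] 0.031313542558899066
w [-0.0008  0.0003  0.0003] t [-0.9236 -0.7011  0.0054] rows 7.0
```

View pics/w7.png

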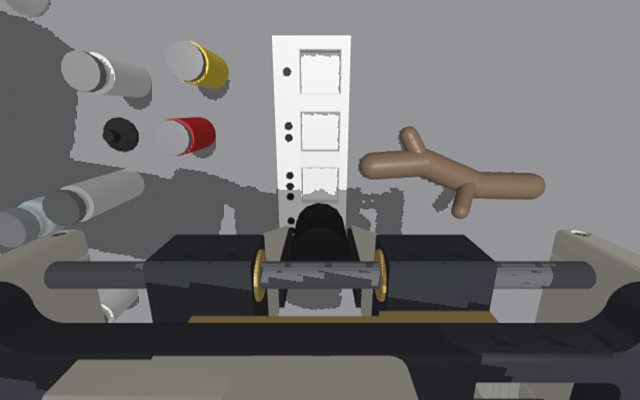

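The pod is held at (320,220) and the three-dot pocket is empty. Carrying it to the tray.

Call:
arm_command([
  [[0,0,0,-0.1,-0.076,0.005,-0.6],[0,0,0,-0.924,-0.701,0.005,-0.6],[0,0,0,-0.924,-0.701,0.005,-0.6],[0,0,0,-0.924,-0.701,0.005,-0.6],[0,0,0,-0.924,-0.701,0.005,-0.6],[0,0,0,-0.924,-0.701,0.005,-0.6],[0,0,0,-0.924,-0.701,0.005,-0.6],[0,0,0,-0.924,-0.701,0.005,-0.6]],
])

```text
time: 7.45
tool_pos: [0.4875, -0.33, 0.1523]
tool_rot: [-3.136, -0.001, 1.728]
contact_force: [0.1, -0.2, -0.7]
opening: 0.0314
```

```bash
python3 - <<'E'
from h import *
o=robot.observe();print(o['tool_pos'],o['tool_rot'],o['opening'])
plan([.491,-.326,.035],1.733)
shot('top','t8')
shot('wrist','w8')
E
```

```text
[ 0.48753585 -0.32996884  0.15232495] [-3.13557463e+00 -1.25455383e-03  1.72847742e+00] 0.031369447515182815
w [-0.0038 -0.0008 -0.0029] t [0.0108 0.0158 0.391 ] rows 2.3
```

View pics/w8.png

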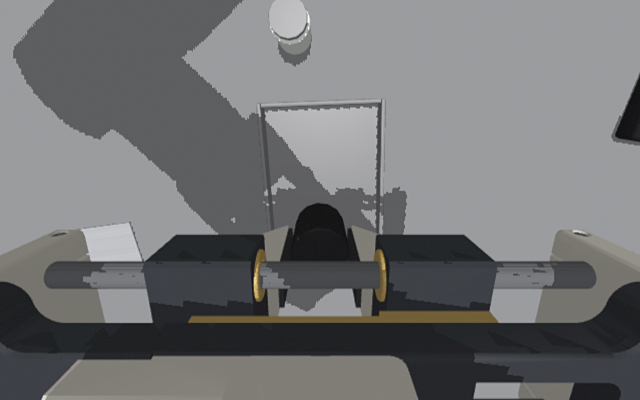

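View pics/t8.png

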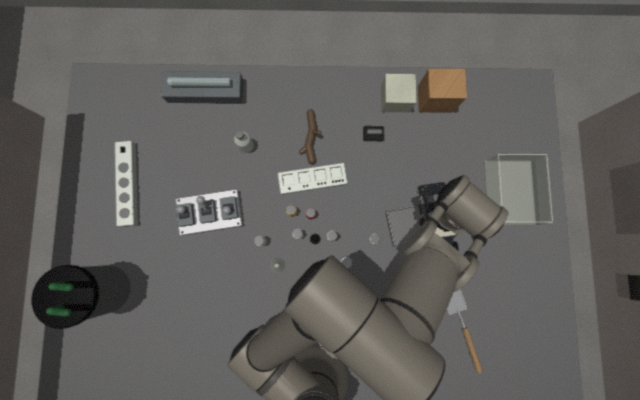

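The pod is over the middle of the tray. Lower it.

Call:
arm_command([
  [[-0.004,0,-0.003,0.011,0.016,0.12,-0.6],[-0.004,0,-0.003,0.011,0.016,0.24,-0.6],[-0.004,0,-0.003,0.011,0.016,0.33,-0.6],[-0.004,0,-0.003,0.011,0.016,0.37,-0.6],[-0.004,0,-0.003,0.011,0.016,0.385,-0.6],[-0.004,0,-0.003,0.011,0.016,0.39,-0.6],[-0.004,0,-0.003,0.011,0.016,0.39,-0.6]],
])

```text
time: 8.25
tool_pos: [0.4955, -0.3223, 0.038]
tool_rot: [3.137, 0.001, 1.738]
contact_force: [-0.0, -0.4, 0.5]
opening: 0.0312
```

Call:
arm_command([
  [[0,0,0,0,0,0.008,-0.6],[0,0,0,0,0,0.014,-0.6],[0,0,0,0,0,0.014,-0.6],[0,0,0,0,0,0.014,-0.6]],
])

```text
time: 8.65
tool_pos: [0.495, -0.3224, 0.0332]
tool_rot: [3.138, 0.001, 1.738]
contact_force: [0.7, -0.6, 1.2]
opening: 0.0316
```

Call:
arm_command([
  [[0,0,0,0,0,0.002,0.2],[0,0,0,0,0,0.002,0.2],[0,0,0,0,0,0.002,0.2],[0,0,0,0,0,-0.1,0.2],[0,0,0,0,0,-0.25,0.2],[0,0,0,0,0,-0.4,0.2],[0,0,0,0,0,-0.5,0.2],[0,0,0,0,0,-0.5,0.2]],
])

```text
time: 9.45
tool_pos: [0.4961, -0.3237, 0.1879]
tool_rot: [3.132, 0.007, 1.738]
contact_force: [0.3, -0.1, 0.6]
opening: 0.0551
```

```bash
cat >> h.py <<'E'
ROUGH=dict(c1=(.440,-.191),c2=(.456,.0535),c3=(.433,.172),c4=(.450,-.054))
def cans(n='side'):
    for k,c in ROUGH.items():
        pass
def look(cam,name):
    """all tops standing 50-100 mm in the canister region"""
    o=robot.observe(); D=shot(cam,name); P=cloud(D)
    if cam=='wrist': P=wfix(P,o)
    z=P[...,2]; m=(z>.045)&(z<.1)&(P[...,0]>.3)&(P[...,0]<.6)&(P[...,1]<.23)&(P[...,1]>-.27)
    k,l,s,ce=cv2.connectedComponentsWithStats(m.astype(np.uint8))
    for i in range(1,k):
        if s[i,4]<40: continue
        Q=P[l==i]; zt=np.percentile(Q[:,2],95); T=Q[Q[:,2]>zt-.004]
        print(ce[i].round(),s[i,4],'zt',zt.round(4),circ(T),D['image'][l==i].mean(0).round())
E
python3 - <<'E'
from h import *
o=robot.observe();print(o['tool_pos'],o['tool_rot'],o['opening'])
D=shot('side','s9'); look('wrist','w9')
cv2.imwrite('pics/s9c.png',cv2.resize(D['image'][100:320,260:460],None,fx=2.7,fy=2.7)[:,:,::-1])
plan([.44,-.191-.07,.20],1.733)
E
```

```text
[ 0.49613138 -0.3237235   0.18790634] [3.13227518 0.00722579 1.73813102] 0.05514833043459428
[283.  35.] 1113 zt 0.0602 (array([ 441.5, -191.8]), 14.9) [184. 184. 186.]
w [0.0024 0.0003 0.0032] t [ 0.231  -0.144  -0.0574] rows 1.7
```

View pics/s9c.png

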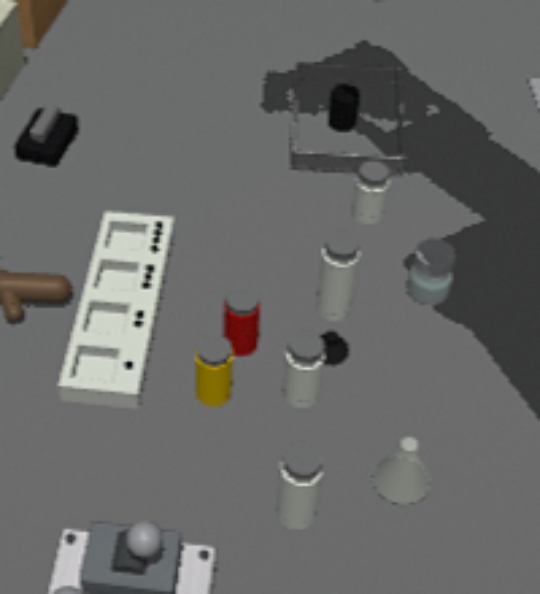

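View pics/w9.png

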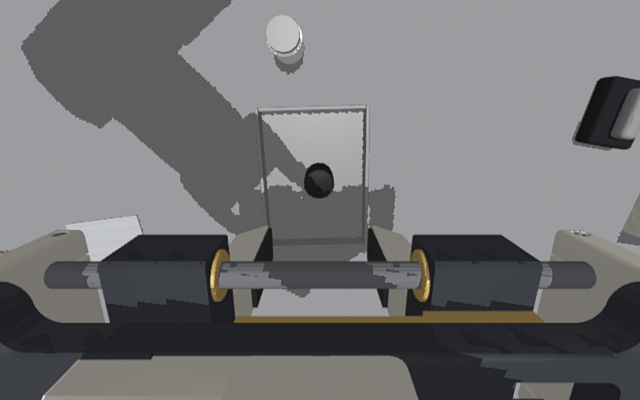

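The pod stands in the tray at (318,180) in the wrist view. can1 is at (0.4415,-0.1918) with its top at 60 mm. Moving above can1.

```bash
python3 - <<'E'
from h import *
plan([.4415,-.1918,.11],1.733)
E
```

```text
w [0.0024 0.0003 0.0032] t [ 0.4578 -0.1018  0.2426] rows 3.2
```

Call:
arm_command([
  [[0.002,0,0.003,0.2,-0.05,0.05,0.2],[0.002,0,0.003,0.458,-0.102,0.15,0.2],[0.002,0,0.003,0.458,-0.102,0.243,0.2],[0.002,0,0.003,0.458,-0.102,0.243,0.2],[0.002,0,0.003,0.458,-0.102,0.243,0.2],[0.002,0,0.003,0.458,-0.102,0.243,0.2]],
])

```text
time: 10.15
tool_pos: [0.4416, -0.1921, 0.1093]
tool_rot: [-3.141, -0.0, 1.734]
contact_force: [1.0, -0.7, 0.5]
opening: 0.0552
```

```bash
python3 - <<'E'
from h import *
o=robot.observe();print(o['tool_pos'],o['tool_rot'],o['opening'])
shot('wrist','w10'); look('wrist','w10')
plan([.4415,-.1918,.021],1.733)
E
```

```text
[ 0.4416247  -0.19210075  0.10931976] [-3.14105170e+00 -4.28617950e-04  1.73354243e+00] 0.05518870429913362
[365.  17.] 1879 zt 0.09 (array([449.3, -59. ]), 13.6) [158. 160. 159.]
[231.  65.] 2621 zt 0.0561 (array([366.9, -99.8]), 18.4) [208. 209. 214.]
[318. 210.] 1318 zt 0.06 (array([ 441.7, -191.5]), 15.0) [121. 121. 123.]
w [ 0.0006  0.0006 -0.0002] t [ 0.0043 -0.0021  0.2968] rows 1.8
```

View pics/w10.png

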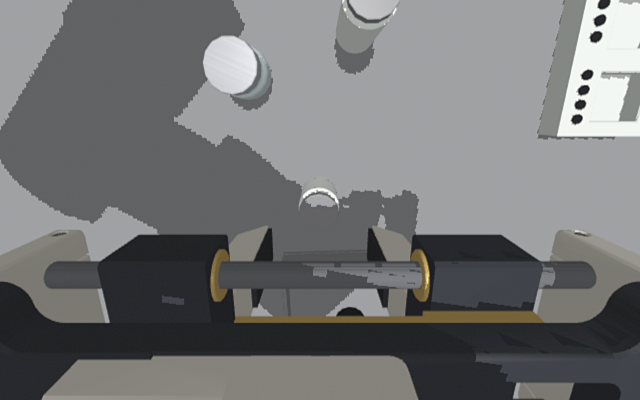

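can1 is centred between the fingers at (319,200). Descend and grip.

Call:
arm_command([
  [[0,0,0,0.004,-0.002,0.12,0.2],[0,0,0,0.004,-0.002,0.24,0.2],[0,0,0,0.004,-0.002,0.297,0.2],[0,0,0,0.004,-0.002,0.297,0.2],[0,0,0,0.004,-0.002,0.297,-0.6],[0,0,0,0.004,-0.002,0.297,-0.6],[0,0,0,0.004,-0.002,0.297,-0.6],[0,0,0,0.004,-0.002,0.297,-0.6]],
])

```text
time: 11.05
tool_pos: [0.4414, -0.1912, 0.0217]
tool_rot: [3.14, 0.002, 1.733]
contact_force: [-0.5, -0.5, 4.2]
opening: 0.0319
```

Call:
arm_command([
  [[0,0,0,0,0,-0.05,-0.6],[0,0,0,0,0,-0.15,-0.6],[0,0,0,0,0,-0.3,-0.6],[0,0,0,0,0,-0.45,-0.6],[0,0,0,0,0,-0.5,-0.6],[0,0,0,0,0,-0.5,-0.6]],
])

```text
time: 11.65
tool_pos: [0.4419, -0.1914, 0.1735]
tool_rot: [3.137, 0.004, 1.733]
contact_force: [0.3, -0.6, -1.1]
opening: 0.0313
```

```bash
python3 - <<'E'
from h import *
o=robot.observe();print(o['tool_pos'],o['tool_rot'],o['opening'])
plan([.6365,.0887,.17],1.733)
E
```

```text
[ 0.44189456 -0.19141839  0.17352166] [3.13676749 0.00419157 1.73349368] 0.031340076990626124
w [0.0031 0.0027 0.0003] t [0.8164 0.7913 0.0121] rows 6.8
```

Call:
arm_command([
  [[0.003,0.003,0,0.1,0.097,0.012,-0.6],[0.003,0.003,0,0.816,0.791,0.012,-0.6],[0.003,0.003,0,0.816,0.791,0.012,-0.6],[0.003,0.003,0,0.816,0.791,0.012,-0.6],[0.003,0.003,0,0.816,0.791,0.012,-0.6],[0.003,0.003,0,0.816,0.791,0.012,-0.6],[0.003,0.003,0,0.816,0.791,0.012,-0.6],[0.003,0.003,0,0.816,0.791,0.012,-0.6]],
])

```text
time: 12.45
tool_pos: [0.6364, 0.0947, 0.164]
tool_rot: [-3.135, -0.007, 1.738]
contact_force: [0.0, -0.4, -1.3]
opening: 0.0313
```

```bash
python3 - <<'E'
from h import *
o=robot.observe();print(o['tool_pos'],o['tool_rot'],o['opening'])
P=wfix(cloud(shot('wrist','w11')),o)
L=R.from_euler('xyz',o['tool_rot']).inv().apply((P.reshape(-1,3)-o['tool_pos'])).reshape(P.shape)
# visible surface of held can, below the tip, in the tool frame
q=L[(abs(L[...,0])<.03)&(abs(L[...,1])<.03)&(L[...,2]>.003)&(L[...,2]<.03)]
print(len(q), q.min(0) if len(q) else '',q.max(0) if len(q) else '')
t=L[(abs(L[...,0])<.03)&(abs(L[...,1])<.03)&(L[...,2]>-.046)&(L[...,2]<-.034)]
print('lid',len(t),t.min(0) if len(t) else '',t.max(0) if len(t) else '')
plan([.6365,.0887,.05],1.733)
E
```

```text
[0.63636857 0.09469368 0.16402092] [-3.13539148 -0.00684125  1.73849626] 0.03128404195466064
460 [ 0.00396202 -0.01473951  0.00300888] [0.01618822 0.0158309  0.02244181]
lid 1678 [-0.01489813 -0.02451183 -0.04599884] [ 0.01502444  0.02561718 -0.03400197]
w [-0.0052 -0.0035  0.0028] t [-0.0141  0.0061  0.3801] rows 2.3
```

View pics/w11.png

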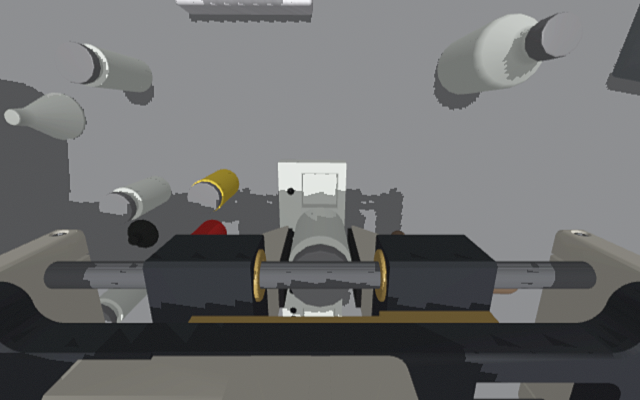

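can1 hangs straight above pocket 1, whose opening is at (320,188) in line with it. Partial descent, then a check.

Call:
arm_command([
  [[-0.005,-0.003,0.003,-0.014,0.006,0.1,-0.6],[-0.005,-0.003,0.003,-0.014,0.006,0.2,-0.6],[-0.005,-0.003,0.003,-0.014,0.006,0.3,-0.6],[-0.005,-0.003,0.003,-0.014,0.006,0.36,-0.6],[-0.005,-0.003,0.003,-0.014,0.006,0.36,-0.6],[-0.005,-0.003,0.003,-0.014,0.006,0.36,-0.6]],
])

```text
time: 13.1
tool_pos: [0.6366, 0.0851, 0.0588]
tool_rot: [3.14, -0.0, 1.728]
contact_force: [0.5, 0.0, 0.1]
opening: 0.0318
```

```bash
cat >> h.py <<'E'
MC=np.array([.6417,.0075]);MA=.1625;MX=np.array([np.cos(MA),np.sin(MA)]);MY=np.array([-np.sin(MA),np.cos(MA)])
def magframe(P): return np.stack([(P[...,:2]-MC)@MX,(P[...,:2]-MC)@MY,P[...,2]],-1)
def pk(i): return MC+.008*MX+(.135-.054*i)*MY
E
python3 - <<'E'
from h import *
o=robot.observe();print(o['tool_pos'],o['tool_rot'],o['opening'],o['contact_force'])
L=magframe(wfix(cloud(shot('wrist','w12')),o))
q=L[(abs(L[...,0])<.05)&(abs(L[...,1]-.08)<.05)&(abs(L[...,2]-.022)<.003)]; print('magtop',q.min(0),q.max(0),np.median(q[:,2]))
q=L[(abs(L[...,0])<.036)&(abs(L[...,1]-.08)<.027)&(L[...,2]<.012)&(L[...,2]>.003)]; 
if len(q): print('floor',np.percentile(q,[1,99],axis=0))
print(pk(1)); plan([*pk(1),.036],1.733)
E
```

```text
[0.63656957 0.08506108 0.05875142] [ 3.13970160e+00 -1.34400283e-04  1.72774608e+00] 0.031823891463660034 [0.45974745 0.04218743 0.0583267 ]
magtop [-0.03478282  0.06511559  0.01902439] [0.03524233 0.11219972 0.02479456] 0.02199328458371342
floor [[-0.01027544  0.07068526  0.00561841]
 [ 0.02673556  0.09653643  0.01056932]]
[0.63648996 0.08872718]
w [ 0.0025  0.0001 -0.0032] t [ 0.012  -0.0012  0.0792] rows 0.5
```

View pics/w12.png

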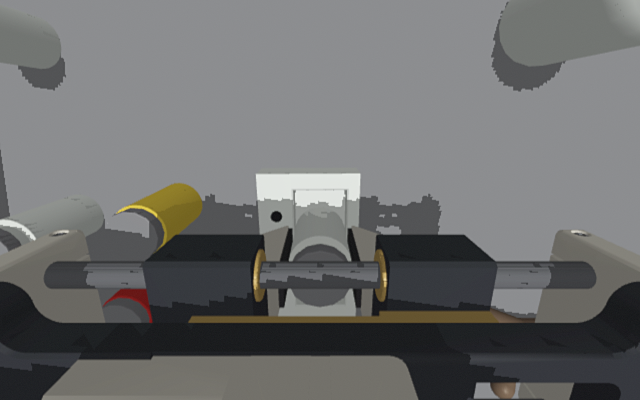

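The magazine's +y end reads 112 mm (111 expected) and the width fits, so the map holds to about 1 mm. Align at this height first, then insert.

Call:
arm_command([
  [[0.002,0,-0.003,0.014,-0.001,0,-0.6],[0.002,0,-0.003,0.014,-0.001,0,-0.6],[0.002,0,-0.003,0.014,-0.001,0.02,-0.6],[0.002,0,-0.003,0.014,-0.001,0.02,-0.6]],
])

```text
time: 13.55
tool_pos: [0.6357, 0.0901, 0.0525]
tool_rot: [-3.141, -0.0, 1.734]
contact_force: [0.1, -0.5, -0.5]
opening: 0.0317
```

```bash
python3 - <<'E'
from h import *
o=robot.observe();print(o['tool_pos'],o['tool_rot'],o['opening'],o['contact_force'])
plan([*(pk(1)+.0005*MY),.029],1.733)
E
```

```text
[0.63565421 0.09005667 0.05247154] [-3.14066085e+00 -1.52334961e-04  1.73358067e+00] 0.03170233446054753 [ 0.13289359 -0.47327772 -0.49669969]
w [-0.0006 -0.0001  0.0004] t [-0.0032  0.0021  0.0782] rows 0.5
```

Call:
arm_command([
  [[0,0,0,-0.003,0.002,0.02,-0.6],[0,0,0,-0.003,0.002,0.035,-0.6],[0,0,0,-0.003,0.002,0.05,-0.6],[0,0,0,-0.003,0.002,0.065,-0.6],[0,0,0,-0.003,0.002,0.078,-0.6],[0,0,0,-0.003,0.002,0.078,-0.6],[0,0,0,-0.003,0.002,0.078,-0.6]],
])

```text
time: 14.25
tool_pos: [0.6369, 0.0892, 0.0296]
tool_rot: [-3.142, -0.0, 1.733]
contact_force: [-0.2, -0.9, -0.3]
opening: 0.0314
```

Call:
arm_command([
  [[0,0,0,0,0,0.004,-0.6],[0,0,0,0,0,0.004,-0.6],[0,0,0,0,0,0.004,0.15],[0,0,0,0,0,0.004,0.15],[0,0,0,0,0,-0.05,0.15],[0,0,0,0,0,-0.15,0.15],[0,0,0,0,0,-0.28,0.15],[0,0,0,0,0,-0.28,0.15]],
])

```text
time: 15.05
tool_pos: [0.6401, 0.0893, 0.1197]
tool_rot: [3.131, 0.001, 1.733]
contact_force: [0.5, 0.9, 0.9]
opening: 0.0527
```

```bash
cat >> h.py <<'E'
def inpocket(i,name,o=None):
    o=robot.observe();print(o['tool_pos'].round(4),o['tool_rot'].round(3),round(o['opening'],4),o['contact_force'].round(1))
    P=wfix(cloud(shot('wrist',name)),o);L=magframe(P);y=.135-.054*i
    q=(abs(L[...,0]-.008)<.03)&(abs(L[...,1]-y)<.03)&(L[...,2]>.045)&(L[...,2]<.11)
    z=np.percentile(L[q][:,2],97) if q.any() else 0
    T=q&(L[...,2]>z-.004); print('top z',z,'world',circ(P[T]),'mag',circ(L[T]),T.sum())
E
python3 - <<'E'
from h import *
inpocket(1,'w13')
E
```

```text
[0.6401 0.0893 0.1197] [3.131e+00 1.000e-03 1.733e+00] 0.0527 [0.5 0.9 0.9]
top z 0.06703753093140742 world (array([637.8,  89.4]), 14.9) mag (array([ 9.4, 81.5]), 14.9) 1138
```

View pics/w13.png

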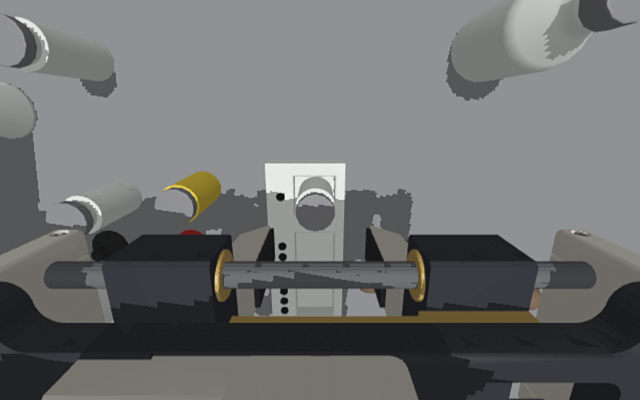

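can1 is seated: its top reads 6.8 mm higher than on the table, and the floor is at 7 mm. Now close the fingers and press the lid.

```bash
python3 - <<'E'
from h import *
plan([.6373,.0893,.076],1.733)
E
```

```text
w [0.0041 0.0005 0.0002] t [ 0.0012 -0.0054  0.1362] rows 0.8
```

Call:
arm_command([
  [[0.002,0,0,0.001,-0.005,0,-1],[0.002,0,0,0.001,-0.005,0,-1],[0.002,0,0,0.001,-0.005,0,-1],[0.002,0,0,0.001,-0.005,0.05,-1],[0.002,0,0,0.001,-0.005,0.1,-1],[0.002,0,0,0.001,-0.005,0.13,-1],[0.002,0,0,0.001,-0.005,0.13,-1],[0.002,0,0,0.001,-0.005,0.13,-1]],
])

```text
time: 15.9
tool_pos: [0.6354, 0.0892, 0.0746]
tool_rot: [-3.138, -0.0, 1.733]
contact_force: [1.4, -0.2, 0.2]
opening: 0.0005
```

```bash
python3 - <<'E'
from h import *
o=robot.observe();print(o['tool_pos'],o['tool_rot'],o['opening'],o['contact_force'])
plan([.6373,.0893,.06],1.733)
E
```

```text
[0.63541066 0.08921672 0.07456319] [-3.13817465e+00 -1.09602721e-04  1.73331708e+00] 0.0005212269561702074 [ 1.36303893 -0.18509249  0.1966134 ]
w [-0.0022 -0.0001  0.0002] t [-0.0008  0.0064  0.0485] rows 0.3
```

Call:
arm_command([
  [[-0.002,0,0,-0.001,0.006,0.012,-1],[-0.002,0,0,-0.001,0.006,0.022,-1],[-0.002,0,0,-0.001,0.006,0.032,-1],[-0.002,0,0,-0.001,0.006,0.042,-1],[-0.002,0,0,-0.001,0.006,0.048,-1],[-0.002,0,0,-0.001,0.006,0.048,-1]],
])

```text
time: 16.5
tool_pos: [0.6374, 0.0892, 0.0608]
tool_rot: [3.14, 0.0, 1.733]
contact_force: [-0.2, -0.2, 3.0]
opening: 0.0009
```

Call:
arm_command([
  [[0,0,0,0,0,0.004,-1],[0,0,0,0,0,0.008,-1],[0,0,0,0,0,0.008,-1]],
])

```text
time: 16.8
tool_pos: [0.6381, 0.0893, 0.0602]
tool_rot: [3.138, 0.0, 1.733]
contact_force: [-3.6, -0.4, 14.6]
opening: 0.0003
```

It gave firm resistance (15 N) at z = 0.060, which is the home height. Raise and verify.

Call:
arm_command([
  [[0,0,0,0,0,-0.05,-1],[0,0,0,0,0,-0.2,-1],[0,0,0,0,0,-0.35,0.2],[0,0,0,0,0,-0.45,0.2],[0,0,0,0,0,-0.45,0.2],[0,0,0,0,0,-0.45,0.2]],
])

```text
time: 17.4
tool_pos: [0.6371, 0.0892, 0.1935]
tool_rot: [3.14, 0.0, 1.733]
contact_force: [-0.4, -0.5, 0.4]
opening: 0.0279
```

```bash
python3 - <<'E'
from h import *
inpocket(1,'w14'); look('side','s14'); look('top','t14')
D=load('w14');P=cloud(D)
plan([.46,-.03,.19],1.733)
E
```

```text
[0.6371 0.0892 0.1935] [3.14  0.    1.733] 0.0279 [-0.4 -0.5  0.4]
top z 0.061188950636915804 world (array([637.6,  89.1]), 14.9) mag (array([ 9.1, 81.2]), 14.9) 644
[385. 196.] 250 zt 0.0918 (array([451., -52.]), 14.7) [91. 93. 90.]
[420. 195.] 162 zt 0.058 (array([368.6, -98.3]), 18.2) [128. 130. 132.]
[349. 213.] 163 zt 0.0662 (array([524.1,  14.8]), 15.3) [85. 58. 58.]
[372. 231.] 205 zt 0.0731 (array([458. ,  56.5]), 15.6) [110. 112. 110.]
[338. 231.] 178 zt 0.066 (array([532.7,  76.1]), 15.6) [112. 105.  71.]
[410. 266.] 51 zt 0.0575 (array([358.7, 119.8]), 6.5) [144. 147. 140.]
[371. 274.] 286 zt 0.0825 (array([434.8, 173.2]), 15.2) [117. 119. 116.]
[310. 213.] 83 zt 0.0664 (array([520.2,  10.8]), 14.2) [87. 79. 78.]
[300. 233.] 41 zt 0.0742 (array([454.3,  46.1]), 12.4) [99. 99. 97.]
[332. 236.] 85 zt 0.0928 (array([447.5, -56. ]), 13.7) [85. 85. 84.]
[346. 262.] 106 zt 0.0596 (array([ 364.2, -102.5]), 17.9) [161. 162. 163.]
w [-0.0021 -0.0004  0.0002] t [-0.2969 -0.6439  0.0054] rows 4.3
```

View pics/w14.png

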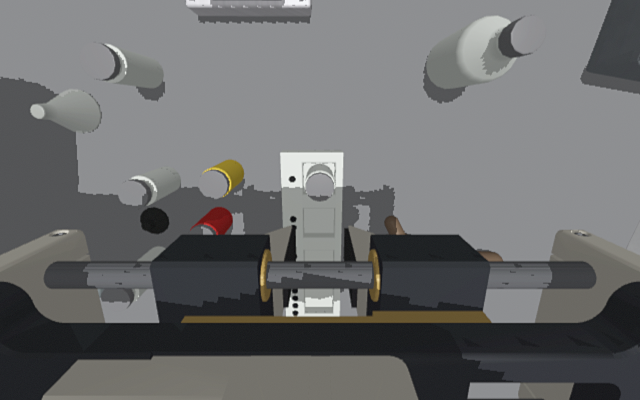

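```bash
python3 - <<'E'
from h import *
for n in ('w13','w14'):
    P=cloud(load(n));L=magframe(P)
    m=(abs(L[...,0]+.022)<.01)&(abs(L[...,1]-.07)<.03)
    q=(abs(L[...,0]-.009)<.012)&(abs(L[...,1]-.0815)<.012)
    print(n,np.median(P[m][:,2]),np.median(P[q][:,2]), np.median(P[(P[...,2]<.01)&(abs(P[...,0]-.6)<.2)][:,2]))
E
```

```text
w13 0.13969311728363837 0.06584377438849628 3.032215793485893e-05
w14 0.022170859147988775 0.05982538435919088 7.111640511281436e-05
```

The lid top reads 59.8 mm (60 expected), so lid1 is home. The side camera still has can2, can3 and can4 where they were. On to can2.

Call:
arm_command([
  [[-0.002,0,0,-0.297,-0.644,0.005,0.2],[-0.002,0,0,-0.297,-0.644,0.005,0.2],[-0.002,0,0,-0.297,-0.644,0.005,0.2],[-0.002,0,0,-0.297,-0.644,0.005,0.2],[-0.002,0,0,-0.297,-0.644,0.005,0.2],[-0.002,0,0,-0.297,-0.644,0.005,0.2],[-0.002,0,0,-0.297,-0.644,0.005,0.2]],
])

```text
time: 18.25
tool_pos: [0.4617, -0.0299, 0.1912]
tool_rot: [3.138, -0.0, 1.733]
contact_force: [0.1, -0.2, 0.2]
opening: 0.0552
```

```bash
python3 - <<'E'
from h import *
o=robot.observe();print(o['tool_pos'],o['tool_rot'],o['opening'],o['contact_force'])
look('wrist','w15')
plan([.456,.0545,.12],1.733)
E
```

```text
[ 0.46170655 -0.0298633   0.19115995] [ 3.13792590e+00 -2.74160460e-04  1.73281633e+00] 0.055243479845094305 [ 0.08334091 -0.2179921   0.2245077 ]
[229.   8.] 285 zt 0.0559 (array([357.1, 117.9]), 7.3) [169. 172. 169.]
[409.  91.] 1065 zt 0.0641 (array([530.8,  75.2]), 15.0) [161. 158. 145.]
[327. 100.] 936 zt 0.0713 (array([455.8,  54.3]), 14.8) [175. 176. 177.]
[385. 154.] 889 zt 0.064 (array([522.4,  13.7]), 14.9) [155. 139. 141.]
[302. 211.] 1141 zt 0.0902 (array([449. , -53.2]), 14.9) [105. 106. 107.]
[223. 228.] 563 zt 0.056 (array([367.1, -97.5]), 17.9) [113. 114. 118.]
w [ 0.0023 -0.0002  0.0003] t [0.2799 0.0249 0.2372] rows 2.2
```

View pics/w15.png

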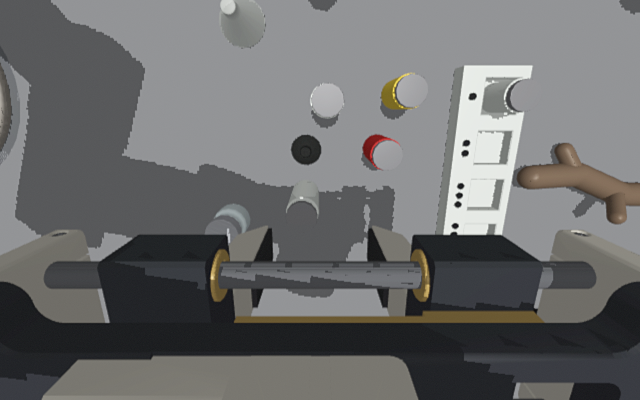

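can2 is at (0.4558,0.0543), top 71 mm, at pixel (327,100). Go above it.

Call:
arm_command([
  [[0.002,0,0,0.1,0.008,0.03,0.2],[0.002,0,0,0.279,0.024,0.1,0.2],[0.002,0,0,0.279,0.024,0.237,0.2],[0.002,0,0,0.279,0.024,0.237,0.2],[0.002,0,0,0.279,0.024,0.237,0.2],[0.002,0,0,0.279,0.024,0.237,0.2]],
])

```text
time: 18.9
tool_pos: [0.4563, 0.0534, 0.1217]
tool_rot: [3.139, 0.001, 1.733]
contact_force: [-0.4, 0.4, 0.5]
opening: 0.0549
```

```bash
python3 - <<'E'
from h import *
o=robot.observe();print(o['tool_pos'],o['tool_rot'],o['opening'],o['contact_force'])
look('wrist','w16')
plan([.4558,.0543,.030],1.733)
E
```

```text
[0.45627007 0.05335385 0.12165436] [3.13914731e+00 5.99605376e-04 1.73300444e+00] 0.05489477034534243 [-0.40835288  0.39089101  0.45853005]
[313.  35.] 2461 zt 0.0804 (array([432.9, 172.5]), 15.0) [173. 174. 175.]
[201. 103.] 406 zt 0.0559 (array([357.3, 118.4]), 7.3) [171. 174. 170.]
[416. 196.] 1493 zt 0.0639 (array([530.9,  75.4]), 15.1) [129. 126. 109.]
[319. 208.] 1505 zt 0.0712 (array([455.8,  54.7]), 15.0) [122. 123. 124.]
[292. 307.] 551 zt 0.0687 (array([447.1, -41.6]), 11.1) [127. 131. 127.]
w [ 0.0019  0.0004 -0.0003] t [ 0.0041 -0.0018  0.3061] rows 1.8
```

Call:
arm_command([
  [[0.001,0,0,0.005,-0.002,0.12,0.2],[0.001,0,0,0.005,-0.002,0.24,0.2],[0.001,0,0,0.005,-0.002,0.305,0.2],[0.001,0,0,0.005,-0.002,0.305,0.2],[0.001,0,0,0.005,-0.002,0.305,-0.6],[0.001,0,0,0.005,-0.002,0.305,-0.6],[0.001,0,0,0.005,-0.002,0.305,-0.6],[0.001,0,0,0.005,-0.002,0.305,-0.6]],
])

```text
time: 19.75
tool_pos: [0.4548, 0.0551, 0.0299]
tool_rot: [3.141, 0.0, 1.733]
contact_force: [0.5, -0.4, 5.9]
opening: 0.0319
```

Call:
arm_command([
  [[0,0,0,0,0,-0.05,-0.6],[0,0,0,0,0,-0.15,-0.6],[0,0,0,0,0,-0.3,-0.6],[0,0,0,0,0,-0.45,-0.6],[0,0,0,0,0,-0.5,-0.6],[0,0,0,0,0,-0.5,-0.6]],
])

```text
time: 20.35
tool_pos: [0.4555, 0.0553, 0.1815]
tool_rot: [3.137, 0.001, 1.733]
contact_force: [-0.4, 0.5, -1.4]
opening: 0.031
```

```bash
cat >> h.py <<'E'
def held(name):
    o=robot.observe();print(o['tool_pos'].round(4),o['tool_rot'].round(4),round(o['opening'],4),o['contact_force'].round(1))
    P=wfix(cloud(shot('wrist',name)),o)
    L=R.from_euler('xyz',o['tool_rot']).inv().apply((P.reshape(-1,3)-o['tool_pos'])).reshape(P.shape)
    q=L[(abs(L[...,0])<.03)&(abs(L[...,1])<.03)&(L[...,2]>.003)&(L[...,2]<.045)]
    print('held in tool frame',len(q),q.min(0).round(4),q.max(0).round(4))
E
python3 - <<'E'
from h import *
held('w17')
print(pk(2));plan([*pk(2),.175],1.733)
E
```

```text
[0.4555 0.0553 0.1815] [3.1369e+00 1.2000e-03 1.7335e+00] 0.031 [-0.4  0.5 -1.4]
held in tool frame 626 [ 0.0025 -0.0147  0.003 ] [0.0159 0.0163 0.03  ]
[0.64522639 0.03543859]
w [0.0005 0.0003 0.0003] t [-0.1683  0.6173  0.0157] rows 3.8
```

Call:
arm_command([
  [[0,0,0,-0.017,0.062,0.01,-0.6],[0,0,0,-0.168,0.617,0.015,-0.6],[0,0,0,-0.168,0.617,0.015,-0.6],[0,0,0,-0.168,0.617,0.015,-0.6],[0,0,0,-0.168,0.617,0.015,-0.6],[0,0,0,-0.168,0.617,0.2,-0.6],[0,0,0,-0.168,0.617,0.32,-0.6],[0,0,0,-0.168,0.617,0.32,-0.6]],
])

```text
time: 21.2
tool_pos: [0.6391, 0.0357, 0.0736]
tool_rot: [-3.123, -0.004, 1.733]
contact_force: [-0.5, 0.7, -1.4]
opening: 0.0315
```

```bash
python3 - <<'E'
from h import *
held('w18')
plan([*(pk(2)+.0005*MY),.065],1.733)
E
```

```text
[0.6391 0.0357 0.0736] [-3.1235 -0.0038  1.7332] 0.0315 [-0.5  0.7 -1.4]
held in tool frame 622 [ 0.003  -0.0145  0.0031] [0.0157 0.0163 0.0306]
w [-0.0072 -0.0015  0.0002] t [-0.0008  0.0122  0.0428] rows 0.3
```

View pics/w18.png

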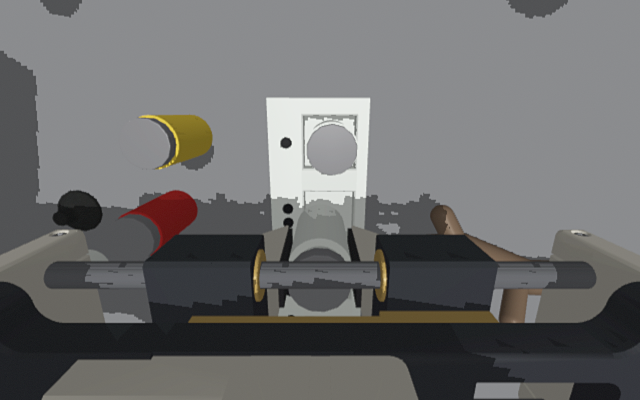

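Call:
arm_command([
  [[0,0,0,0,0,0,-0.6],[0,0,0,0,0,0,-0.6],[0,0,0,0,0,0,-0.6],[0,0,0,0,0,0,-0.6]],
])

```text
time: 21.65
tool_pos: [0.6454, 0.0354, 0.0841]
tool_rot: [3.14, 0.001, 1.733]
contact_force: [0.4, 0.8, -1.2]
opening: 0.0318
```

```bash
python3 - <<'E'
from h import *
held('w19')
plan([*(pk(2)+.0005*MY),.060],1.733)
plan([*(pk(2)+.0005*MY),.0375],1.733)
E
```

```text
[0.6454 0.0354 0.0841] [3.1405e+00 5.0000e-04 1.7334e+00] 0.0318 [ 0.4  0.8 -1.2]
held in tool frame 625 [ 0.0031 -0.0146  0.003 ] [0.0159 0.0163 0.0304]
w [0.0003 0.0002 0.0003] t [0.0017 0.     0.0792] rows 0.5
w [0.0003 0.0002 0.0003] t [ 0.0017 -0.      0.1542] rows 0.9
```

Call:
arm_command([
  [[0,0,0,0.002,0,0.04,-0.6],[0,0,0,0.002,0,0.07,-0.6],[0,0,0,0.002,0,0.09,-0.6],[0,0,0,0.002,0,0.11,-0.6],[0,0,0,0.002,0,0.13,-0.6],[0,0,0,0.002,0,0.145,-0.6],[0,0,0,0.002,0,0.154,-0.6],[0,0,0,0.002,0,0.154,-0.6]],
])

```text
time: 22.5
tool_pos: [0.6448, 0.036, 0.0367]
tool_rot: [-3.141, 0.0, 1.733]
contact_force: [-0.9, 0.9, 1.9]
opening: 0.0319
```

Call:
arm_command([
  [[0,0,0,0,0,0,0.15],[0,0,0,0,0,0,0.15],[0,0,0,0,0,0,0.15],[0,0,0,0,0,-0.05,0.15],[0,0,0,0,0,-0.15,0.15],[0,0,0,0,0,-0.3,0.15],[0,0,0,0,0,-0.3,0.15],[0,0,0,0,0,-0.3,0.15]],
])

```text
time: 23.3
tool_pos: [0.6456, 0.036, 0.1288]
tool_rot: [3.139, 0.001, 1.733]
contact_force: [-0.4, 0.5, -0.6]
opening: 0.0525
```

```bash
python3 - <<'E'
from h import *
inpocket(2,'w20')
plan([*pk(2),.095],1.733)
E
```

```text
[0.6456 0.036  0.1288] [3.139e+00 1.000e-03 1.733e+00] 0.0525 [-0.4  0.5 -0.6]
top z 0.07830951971238456 world (array([645.3,  35.4]), 15.2) mag (array([ 8.1, 26.9]), 15.2) 1155
w [-0.0004  0.0001  0.0002] t [-0.0023  0.0015  0.1068] rows 0.6
```

View pics/w20.png

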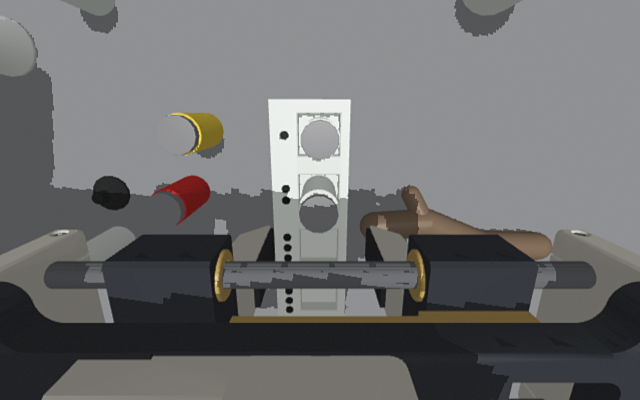

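can2 is seated: centred in pocket 2 with its top at 78.3 mm (78 expected with the lid raised). Close and press.

Call:
arm_command([
  [[0,0,0,-0.002,0.001,0,-1],[0,0,0,-0.002,0.001,0,-1],[0,0,0,-0.002,0.001,0,-1],[0,0,0,-0.002,0.001,0.05,-1],[0,0,0,-0.002,0.001,0.09,-1],[0,0,0,-0.002,0.001,0.11,-1],[0,0,0,-0.002,0.001,0.11,-1],[0,0,0,-0.002,0.001,0.11,-1]],
])

```text
time: 24.15
tool_pos: [0.6452, 0.0355, 0.0933]
tool_rot: [-3.14, -0.0, 1.733]
contact_force: [-0.0, 0.2, -0.0]
opening: 0.0008
```

```bash
python3 - <<'E'
from h import *
o=robot.observe();print(o['tool_pos'],o['tool_rot'],o['opening'],o['contact_force'])
plan([.6453,.0356,.070],1.733)
E
```

```text
[0.64517283 0.03549344 0.09333406] [-3.14007102e+00 -7.22428266e-05  1.73334886e+00] 0.0007607626995761753 [-0.04115192  0.18967936 -0.02535623]
w [-0.001  -0.      0.0002] t [0.0003 0.0006 0.0778] rows 0.5
```

Call:
arm_command([
  [[0,0,0,0,0,0.03,-1],[0,0,0,0,0,0.045,-1],[0,0,0,0,0,0.055,-1],[0,0,0,0,0,0.065,-1],[0,0,0,0,0,0.075,-1],[0,0,0,0,0,0.081,-1],[0,0,0,0,0,0.084,-1],[0,0,0,0,0,0.084,-1]],
])

```text
time: 24.95
tool_pos: [0.646, 0.0355, 0.0704]
tool_rot: [3.14, 0.001, 1.733]
contact_force: [-2.8, 0.2, 12.2]
opening: 0.0006
```

Call:
arm_command([
  [[0,0,0,0,0,0.003,-1],[0,0,0,0,0,0.003,-1]],
])

```text
time: 25.15
tool_pos: [0.6464, 0.0355, 0.0703]
tool_rot: [3.139, 0.001, 1.733]
contact_force: [-3.8, 0.3, 16.5]
opening: 0.0002
```

Call:
arm_command([
  [[0,0,0,0,0,-0.05,-1],[0,0,0,0,0,-0.2,-1],[0,0,0,0,0,-0.35,0.2],[0,0,0,0,0,-0.4,0.2],[0,0,0,0,0,-0.4,0.2],[0,0,0,0,0,-0.4,0.2]],
])

```text
time: 25.75
tool_pos: [0.6447, 0.0355, 0.1862]
tool_rot: [-3.139, -0.0, 1.733]
contact_force: [-0.4, -0.7, -0.6]
opening: 0.028
```

```bash
python3 - <<'E'
from h import *
inpocket(2,'w21'); 
L=magframe(cloud(load('w21')))
for i in (1,2):
    q=(abs(L[...,0]-.008)<.012)&(abs(L[...,1]-(.135-.054*i))<.012);print(i,np.median(L[q][:,2]))
look('side','s21')
plan([.433,.085,.20],1.733)
E
```

```text
[0.6447 0.0355 0.1862] [-3.139 -0.     1.733] 0.028 [-0.4 -0.7 -0.6]
top z 0.07122686694542832 world (array([645.2,  35.4]), 15.0) mag (array([ 8., 27.]), 15.0) 714
1 0.059972897835850636
2 0.06986568052206515
[385. 196.] 255 zt 0.092 (array([451.5, -51.9]), 15.9) [86. 88. 84.]
[420. 195.] 160 zt 0.0582 (array([369.7, -97.9]), 18.4) [94. 96. 97.]
[349. 213.] 164 zt 0.0663 (array([524.4,  14.7]), 14.8) [80. 51. 50.]
[338. 231.] 180 zt 0.0663 (array([533.8,  77.4]), 15.7) [113. 106.  72.]
[410. 266.] 50 zt 0.0579 (array([357.9, 120.2]), 7.4) [126. 130. 123.]
[371. 274.] 284 zt 0.0824 (array([434.6, 173.9]), 15.2) [116. 118. 115.]
w [-0.0033 -0.0006  0.0002] t [ 0.2766 -0.6683 -0.0465] rows 4.3
```

View pics/w21.png

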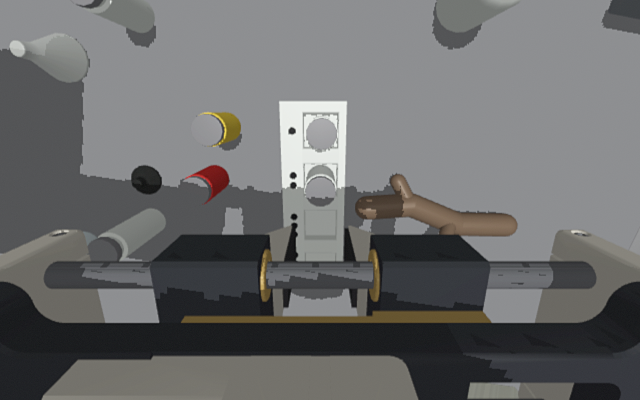

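Lids 1 and 2 read 60.0 and 69.9 mm, so both are home. Now can3, near (0.433,0.172).

Call:
arm_command([
  [[-0.003,0,0,0.277,-0.668,-0.046,0.2],[-0.003,0,0,0.277,-0.668,-0.046,0.2],[-0.003,0,0,0.277,-0.668,-0.046,0.2],[-0.003,0,0,0.277,-0.668,-0.046,0.2],[-0.003,0,0,0.277,-0.668,-0.046,0.2],[-0.003,0,0,0.277,-0.668,-0.046,0.2],[-0.003,0,0,0.277,-0.668,-0.046,0.2]],
])

```text
time: 26.55
tool_pos: [0.4343, 0.085, 0.2008]
tool_rot: [3.139, 0.0, 1.734]
contact_force: [0.4, -0.3, -0.0]
opening: 0.055
```

```bash
python3 - <<'E'
from h import *
o=robot.observe();print(o['tool_pos'],o['tool_rot'],o['opening'],o['contact_force'])
look('wrist','w22')
plan([.433,.1725,.13],1.733)
E
```

```text
[0.43433654 0.08503082 0.20077859] [3.13873152e+00 3.91099927e-05 1.73358991e+00] 0.0550101093682744 [ 0.41573299 -0.29156112 -0.02694559]
[332.  98.] 949 zt 0.0806 (array([432.9, 172.4]), 14.8) [173. 174. 175.]
[250. 140.] 189 zt 0.0559 (array([356.9, 118.3]), 7.0) [173. 176. 172.]
[405. 206.] 796 zt 0.064 (array([531.1,  75.4]), 15.0) [122. 118. 103.]
[312. 302.] 732 zt 0.0899 (array([447.9, -48.6]), 14.2) [111. 113. 112.]
w [0.0018 0.     0.0001] t [0.2892 0.0406 0.2359] rows 2.3
```

View pics/w22.png

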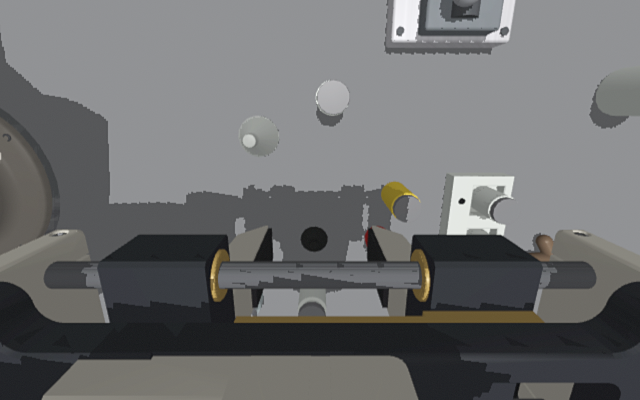

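can3 is at (0.4329,0.1724), top 80.6 mm, at pixel (332,98).

Call:
arm_command([
  [[0.002,0,0,0.1,0.013,0.03,0.2],[0.002,0,0,0.289,0.04,0.1,0.2],[0.002,0,0,0.289,0.04,0.236,0.2],[0.002,0,0,0.289,0.04,0.236,0.2],[0.002,0,0,0.289,0.04,0.236,0.2],[0.002,0,0,0.289,0.04,0.236,0.2],[0.002,0,0,0.289,0.04,0.236,0.2]],
])

```text
time: 27.3
tool_pos: [0.4334, 0.172, 0.132]
tool_rot: [3.139, -0.0, 1.732]
contact_force: [-0.1, 0.8, 1.4]
opening: 0.0551
```

```bash
python3 - <<'E'
from h import *
o=robot.observe();print(o['tool_pos'],o['tool_rot'],o['opening'],o['contact_force'])
look('wrist','w23')
plan([.4329,.1724,.038],1.733)
E
```

```text
[0.43342806 0.17202462 0.1319953 ] [ 3.13857451e+00 -1.03255878e-04  1.73187276e+00] 0.055065318623178476 [-0.05429358  0.78917218  1.37559832]
[318. 207.] 1568 zt 0.0803 (array([433. , 172.9]), 14.8) [120. 121. 122.]
w [ 0.0018 -0.0001 -0.0006] t [ 0.0012 -0.0017  0.313 ] rows 1.9
```

Call:
arm_command([
  [[0.001,0,0,0.002,-0.002,0.12,0.2],[0.001,0,0,0.002,-0.002,0.24,0.2],[0.001,0,0,0.002,-0.002,0.313,0.2],[0.001,0,0,0.002,-0.002,0.313,0.2],[0.001,0,0,0.002,-0.002,0.313,-0.6],[0.001,0,0,0.002,-0.002,0.313,-0.6],[0.001,0,0,0.002,-0.002,0.313,-0.6],[0.001,0,0,0.002,-0.002,0.313,-0.6]],
])

```text
time: 28.15
tool_pos: [0.4323, 0.1733, 0.0378]
tool_rot: [3.14, -0.0, 1.733]
contact_force: [-0.1, -0.7, 4.7]
opening: 0.0318
```

Call:
arm_command([
  [[0,0,0,0,0,-0.05,-0.6],[0,0,0,0,0,-0.15,-0.6],[0,0,0,0,0,-0.3,-0.6],[0,0,0,0,0,-0.45,-0.6],[0,0,0,0,0,-0.5,-0.6],[0,0,0,0,0,-0.5,-0.6],[0,0,0,0,0,-0.5,-0.6]],
])

```text
time: 28.85
tool_pos: [0.431, 0.1731, 0.1861]
tool_rot: [-3.139, -0.0, 1.733]
contact_force: [0.2, -0.2, -1.3]
opening: 0.0316
```

```bash
python3 - <<'E'
from h import *
held('w24')
print(pk(3));plan([*(pk(3)+.0005*MY),.19],1.733)
E
```

```text
[0.431  0.1731 0.1861] [-3.1395 -0.      1.7334] 0.0316 [ 0.2 -0.2 -1.3]
held in tool frame 762 [ 0.0038 -0.0147  0.003 ] [0.0157 0.0159 0.0387]
[ 0.65396282 -0.01785001]
w [-0.0025  0.      0.0002] t [-0.7464  0.6316 -0.0177] rows 5.9
```

Call:
arm_command([
  [[-0.002,0,0,-0.075,0.063,-0.017,-0.6],[-0.002,0,0,-0.746,0.632,-0.017,-0.6],[-0.002,0,0,-0.746,0.632,-0.017,-0.6],[-0.002,0,0,-0.746,0.632,-0.017,-0.6],[-0.002,0,0,-0.746,0.632,-0.017,-0.6],[-0.002,0,0,-0.746,0.632,-0.017,-0.6],[-0.002,0,0,-0.746,0.632,-0.017,-0.6],[-0.002,0,0,-0.746,0.632,-0.017,-0.6]],
])

```text
time: 29.7
tool_pos: [0.6551, -0.0191, 0.1878]
tool_rot: [-3.139, -0.001, 1.731]
contact_force: [-0.5, 1.0, -1.2]
opening: 0.0314
```

Call:
arm_command([
  [[0,0,0,0,0,0.1,-0.6],[0,0,0,0,0,0.2,-0.6],[0,0,0,0,0,0.34,-0.6],[0,0,0,0,0,0.34,-0.6],[0,0,0,0,0,0.34,-0.6],[0,0,0,0,0,0.34,-0.6],[0,0,0,0,0,0.34,-0.6]],
])

```text
time: 30.4
tool_pos: [0.6562, -0.0169, 0.0919]
tool_rot: [3.136, 0.001, 1.734]
contact_force: [0.6, -0.4, -2.3]
opening: 0.0317
```

```bash
python3 - <<'E'
from h import *
held('w25')
plan([*(pk(3)+.0005*MY),.0455],1.733)
E
```

```text
[ 0.6562 -0.0169  0.0919] [3.1362e+00 1.1000e-03 1.7336e+00] 0.0317 [ 0.6 -0.4 -2.3]
held in tool frame 769 [ 0.0038 -0.0147  0.003 ] [0.0158 0.0159 0.0381]
w [0.0032 0.0006 0.0003] t [-1.000e-04 -8.100e-03  1.537e-01] rows 0.9
```

View pics/w25.png

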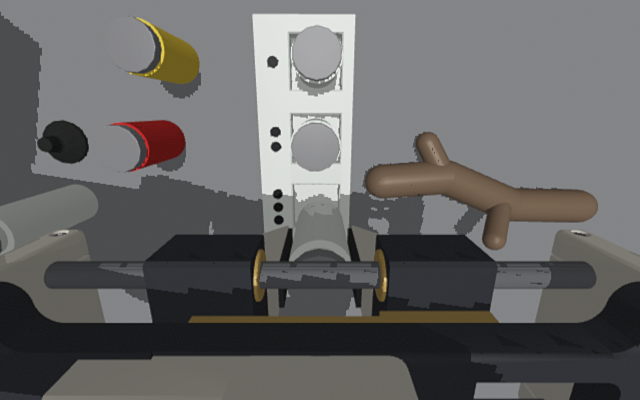

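Call:
arm_command([
  [[0,0,0,0,0,0.02,-0.6],[0,0,0,0,0,0.02,-0.6],[0,0,0,0,0,0.02,-0.6]],
])

```text
time: 30.75
tool_pos: [0.6549, -0.017, 0.0833]
tool_rot: [3.14, -0.0, 1.733]
contact_force: [-0.4, -0.7, -0.5]
opening: 0.0316
```

```bash
python3 - <<'E'
from h import *
o=robot.observe();print(o['tool_pos'],o['tool_rot'])
plan([*(pk(3)+.0005*MY),.0450],1.733)
E
```

```text
[ 0.65491587 -0.01699463  0.08330065] [ 3.14035443e+00 -1.68499941e-04  1.73327935e+00]
w [ 0.0008 -0.0001  0.0002] t [-0.0007 -0.0038  0.1277] rows 0.8
```

Call:
arm_command([
  [[0,0,0,-0.001,-0.003,0.02,-0.6],[0,0,0,-0.001,-0.003,0.045,-0.6],[0,0,0,-0.001,-0.003,0.065,-0.6],[0,0,0,-0.001,-0.003,0.085,-0.6],[0,0,0,-0.001,-0.003,0.105,-0.6],[0,0,0,-0.001,-0.003,0.12,-0.6],[0,0,0,-0.001,-0.003,0.128,-0.6],[0,0,0,-0.001,-0.003,0.128,-0.6]],
])

```text
time: 31.55
tool_pos: [0.6544, -0.0174, 0.0451]
tool_rot: [3.14, -0.0, 1.733]
contact_force: [-0.3, -0.5, -1.0]
opening: 0.0315
```

Base is at about 7 mm. Release and rise.

Call:
arm_command([
  [[0,0,0,0,0,0.001,0.15],[0,0,0,0,0,0.001,0.15],[0,0,0,0,0,0.001,0.15],[0,0,0,0,0,-0.05,0.15],[0,0,0,0,0,-0.15,0.15],[0,0,0,0,0,-0.3,0.15],[0,0,0,0,0,-0.3,0.15],[0,0,0,0,0,-0.3,0.15]],
])

```text
time: 32.35
tool_pos: [0.6551, -0.0175, 0.1377]
tool_rot: [3.136, 0.001, 1.733]
contact_force: [-0.1, -0.0, 0.5]
opening: 0.0528
```

```bash
python3 - <<'E'
from h import *
inpocket(3,'w26')
plan([*pk(3),.105],1.733)
E
```

```text
[ 0.6551 -0.0175  0.1377] [3.136e+00 1.000e-03 1.733e+00] 0.0528 [-0.1 -0.   0.5]
top z 0.08749240418602612 world (array([655.1, -17.9]), 15.0) mag (array([  9.1, -27.2]), 15.0) 1160
w [0.0016 0.0002 0.0002] t [-0.0013 -0.001   0.1029] rows 0.6
```

View pics/w26.png

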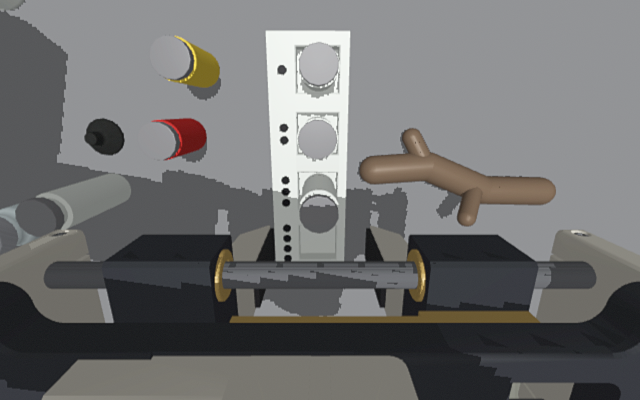

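can3 is in pocket 3 with its top at 87.5 mm (88 expected with the lid raised). Close and press.

Call:
arm_command([
  [[0,0,0,-0.001,-0.001,0,-1],[0,0,0,-0.001,-0.001,0,-1],[0,0,0,-0.001,-0.001,0,-1],[0,0,0,-0.001,-0.001,0.05,-1],[0,0,0,-0.001,-0.001,0.09,-1],[0,0,0,-0.001,-0.001,0.11,-1],[0,0,0,-0.001,-0.001,0.11,-1],[0,0,0,-0.001,-0.001,0.11,-1]],
])

```text
time: 33.2
tool_pos: [0.6541, -0.0178, 0.1021]
tool_rot: [3.14, -0.0, 1.733]
contact_force: [0.1, -1.0, 1.0]
opening: 0.0007
```

```bash
python3 - <<'E'
from h import *
o=robot.observe();print(o['tool_pos'],o['tool_rot'],o['opening'],o['contact_force'])
plan([.655,-.0177,.080],1.733)
E
```

```text
[ 0.65409558 -0.0177873   0.10208192] [ 3.13993580e+00 -5.18802003e-05  1.73334388e+00] 0.000671445164463448 [ 0.08092516 -0.9544589   0.98057673]
w [ 0.0011 -0.      0.0002] t [-0.0002  0.0029  0.0736] rows 0.4
```

Call:
arm_command([
  [[0,0,0,0,0.003,0.03,-1],[0,0,0,0,0.003,0.043,-1],[0,0,0,0,0.003,0.053,-1],[0,0,0,0,0.003,0.063,-1],[0,0,0,0,0.003,0.073,-1],[0,0,0,0,0.003,0.08,-1],[0,0,0,0,0.003,0.083,-1],[0,0,0,0,0.003,0.083,-1]],
])

```text
time: 34.0
tool_pos: [0.6564, -0.0177, 0.0803]
tool_rot: [3.135, 0.001, 1.733]
contact_force: [-3.1, 0.2, 15.1]
opening: 0.0007
```

Call:
arm_command([
  [[0,0,0,0,0,0.002,-1],[0,0,0,0,0,-0.05,-1],[0,0,0,0,0,-0.2,-1],[0,0,0,0,0,-0.35,0.2],[0,0,0,0,0,-0.4,0.2],[0,0,0,0,0,-0.4,0.2],[0,0,0,0,0,-0.4,0.2]],
])

```text
time: 34.7
tool_pos: [0.6542, -0.0176, 0.1961]
tool_rot: [3.141, -0.0, 1.733]
contact_force: [0.3, 0.6, -0.2]
opening: 0.028
```

```bash
python3 - <<'E'
from h import *
inpocket(3,'w27'); 
L=magframe(cloud(load('w27')))
for i in (1,2,3):
    q=(abs(L[...,0]-.008)<.01)&(abs(L[...,1]-(.135-.054*i))<.01);print(i,np.median(L[q][:,2]))
look('side','s27')
plan([.449,-.14,.20],1.733)
E
```

```text
[ 0.6542 -0.0176  0.1961] [ 3.141 -0.     1.733] 0.028 [ 0.3  0.6 -0.2]
top z 0.08112969252487255 world (array([655.3, -18.1]), 15.1) mag (array([  9.3, -27.5]), 15.1) 717
1 0.06004182705278152
2 0.07003338984372381
3 0.0799933076976197
[385. 196.] 251 zt 0.0919 (array([451.4, -52.4]), 15.2) [85. 87. 83.]
[420. 195.] 160 zt 0.0585 (array([368.8, -97.4]), 18.5) [76. 77. 79.]
[349. 213.] 164 zt 0.066 (array([524.2,  14.2]), 15.7) [103.  72.  72.]
[338. 231.] 180 zt 0.0661 (array([531.6,  75.6]), 16.3) [113. 106.  72.]
[410. 266.] 48 zt 0.0574 (array([358.5, 119.9]), 7.1) [130. 133. 127.]
w [-0.0013 -0.0008  0.0002] t [-0.2924 -0.7394 -0.016 ] rows 4.8
```

View pics/w27.png

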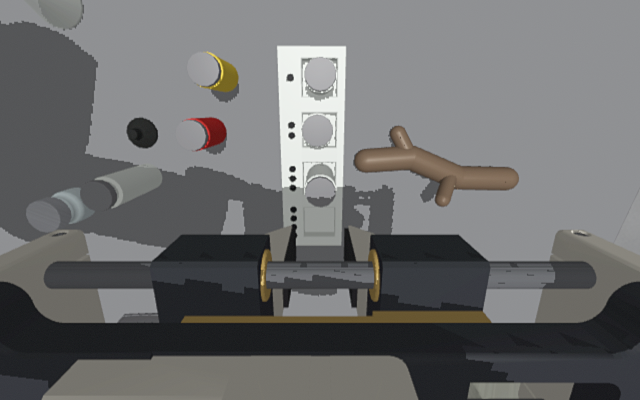

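Lids 1 to 3 read 60.0, 70.0 and 80.0 mm, all home. Now can4.

Call:
arm_command([
  [[-0.001,0,0,-0.292,-0.739,-0.016,0.2],[-0.001,0,0,-0.292,-0.739,-0.016,0.2],[-0.001,0,0,-0.292,-0.739,-0.016,0.2],[-0.001,0,0,-0.292,-0.739,-0.016,0.2],[-0.001,0,0,-0.292,-0.739,-0.016,0.2],[-0.001,0,0,-0.292,-0.739,-0.016,0.2],[-0.001,0,0,-0.292,-0.739,-0.016,0.2],[-0.001,0,0,-0.292,-0.739,-0.016,0.2]],
])

```text
time: 35.6
tool_pos: [0.4506, -0.1397, 0.2009]
tool_rot: [3.139, -0.001, 1.734]
contact_force: [-0.4, 0.7, 0.4]
opening: 0.0552
```

```bash
python3 - <<'E'
from h import *
o=robot.observe();print(o['tool_pos'],o['tool_rot'],o['opening'],o['contact_force'])
look('wrist','w28')
plan([.449,-.0535,.14],1.733)
E
```

```text
[ 0.45062579 -0.13965029  0.20093213] [ 3.13883635e+00 -7.58518855e-04  1.73365830e+00] 0.0552302590489266 [-0.36835147  0.67480711  0.39773589]
[421.  39.] 1203 zt 0.0641 (array([522.1,  13.4]), 15.0) [160. 142. 144.]
[332.  98.] 1012 zt 0.0903 (array([448.8, -53.3]), 14.9) [182. 182. 184.]
[244. 133.] 1074 zt 0.0561 (array([366.9, -99.9]), 18.4) [193. 194. 199.]
w [ 0.0017 -0.0004  0.0008] t [0.2836 0.0403 0.2035] rows 2.1
```

View pics/w28.png

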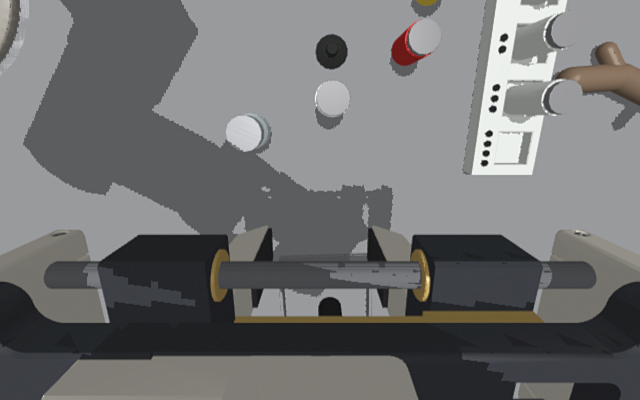

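can4 is at (0.4488,-0.0533), top 90.3 mm, at pixel (332,98).

Call:
arm_command([
  [[0.001,0,0,0.1,0.013,0.02,0.2],[0.001,0,0,0.284,0.04,0.08,0.2],[0.001,0,0,0.284,0.04,0.203,0.2],[0.001,0,0,0.284,0.04,0.203,0.2],[0.001,0,0,0.284,0.04,0.203,0.2],[0.001,0,0,0.284,0.04,0.203,0.2],[0.001,0,0,0.284,0.04,0.203,0.2]],
])

```text
time: 36.35
tool_pos: [0.4494, -0.0549, 0.142]
tool_rot: [3.138, 0.001, 1.732]
contact_force: [0.5, 0.4, -0.3]
opening: 0.0553
```

```bash
python3 - <<'E'
from h import *
o=robot.observe();print(o['tool_pos'],o['tool_rot'],o['opening'],o['contact_force'])
look('wrist','w29')
plan([.4488,-.0533,.047],1.733)
E
```

```text
[ 0.44942073 -0.05488028  0.14198007] [3.13765424e+00 1.14478366e-03 1.73233872e+00] 0.055300423063268996 [ 0.53575615  0.43803239 -0.30847275]
[452.  55.] 1832 zt 0.064 (array([531.1,  75. ]), 15.3) [158. 154. 139.]
[420. 134.] 1417 zt 0.064 (array([522.1,  13.6]), 15.1) [156. 138. 140.]
[318. 204.] 1657 zt 0.0902 (array([448.5, -53. ]), 15.3) [131. 132. 133.]
[222. 225.] 854 zt 0.056 (array([367.1, -98.1]), 17.8) [114. 115. 119.]
w [ 0.0024  0.0007 -0.0005] t [ 0.0056 -0.0017  0.3161] rows 1.9
```

Call:
arm_command([
  [[0.001,0,0,0.006,-0.002,0.12,0.2],[0.001,0,0,0.006,-0.002,0.24,0.2],[0.001,0,0,0.006,-0.002,0.316,0.2],[0.001,0,0,0.006,-0.002,0.316,0.2],[0.001,0,0,0.006,-0.002,0.316,-0.6],[0.001,0,0,0.006,-0.002,0.316,-0.6],[0.001,0,0,0.006,-0.002,0.316,-0.6],[0.001,0,0,0.006,-0.002,0.316,-0.6]],
])

```text
time: 37.2
tool_pos: [0.4484, -0.0525, 0.0471]
tool_rot: [3.139, 0.001, 1.733]
contact_force: [-0.5, 0.0, 6.2]
opening: 0.0317
```

Call:
arm_command([
  [[0,0,0,0,0,-0.05,-0.6],[0,0,0,0,0,-0.15,-0.6],[0,0,0,0,0,-0.3,-0.6],[0,0,0,0,0,-0.45,-0.6],[0,0,0,0,0,-0.5,-0.6],[0,0,0,0,0,-0.5,-0.6],[0,0,0,0,0,-0.5,-0.6]],
])

```text
time: 37.9
tool_pos: [0.447, -0.0521, 0.1954]
tool_rot: [-3.141, -0.0, 1.733]
contact_force: [-0.5, 0.1, -1.8]
opening: 0.0314
```

```bash
python3 - <<'E'
from h import *
held('w30')
print(pk(4));plan([*(pk(4)+.0005*MY),.195],1.733)
E
```

```text
[ 0.447  -0.0521  0.1954] [-3.1411e+00 -3.0000e-04  1.7334e+00] 0.0314 [-0.5  0.1 -1.8]
held in tool frame 883 [ 0.0018 -0.015   0.003 ] [0.0157 0.0162 0.0449]
[ 0.66269925 -0.07113861]
w [-0.0013 -0.0007  0.0002] t [-0.178   0.7002 -0.0027] rows 4.3
```

Call:
arm_command([
  [[-0.001,0,0,-0.018,0.07,-0.002,-0.6],[-0.001,0,0,-0.178,0.7,-0.002,-0.6],[-0.001,0,0,-0.178,0.7,-0.002,-0.6],[-0.001,0,0,-0.178,0.7,-0.002,-0.6],[-0.001,0,0,-0.178,0.7,-0.002,-0.6],[-0.001,0,0,-0.178,0.7,-0.002,-0.6],[-0.001,0,0,-0.178,0.7,-0.002,-0.6],[-0.001,0,0,-0.178,0.7,-0.002,-0.6]],
])

```text
time: 38.75
tool_pos: [0.662, -0.0707, 0.1952]
tool_rot: [-3.14, -0.001, 1.733]
contact_force: [-0.9, 0.2, -1.4]
opening: 0.0317
```

Call:
arm_command([
  [[0,0,0,0,0,0.1,-0.6],[0,0,0,0,0,0.2,-0.6],[0,0,0,0,0,0.34,-0.6],[0,0,0,0,0,0.34,-0.6],[0,0,0,0,0,0.34,-0.6],[0,0,0,0,0,0.34,-0.6],[0,0,0,0,0,0.34,-0.6],[0,0,0,0,0,0.34,-0.6]],
])

```text
time: 39.55
tool_pos: [0.6644, -0.0711, 0.0965]
tool_rot: [3.137, 0.001, 1.733]
contact_force: [-0.4, -0.3, -1.9]
opening: 0.0318
```

```bash
python3 - <<'E'
from h import *
held('w31')
plan([*(pk(4)+.0005*MY),.0543],1.733)
E
```

```text
[ 0.6644 -0.0711  0.0965] [3.1372e+00 1.1000e-03 1.7333e+00] 0.0318 [-0.4 -0.3 -1.9]
held in tool frame 890 [ 0.0022 -0.0151  0.003 ] [0.0158 0.0162 0.045 ]
w [0.0023 0.0005 0.0002] t [ 0.0023 -0.0053  0.1387] rows 0.8
```

View pics/w31.png

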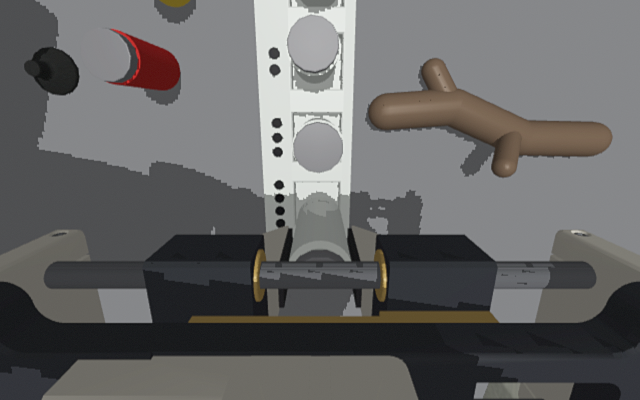

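Call:
arm_command([
  [[0,0,0,0.001,0,0.02,-0.6],[0,0,0,0.001,0,0.02,-0.6],[0,0,0,0.001,0,0.02,-0.6]],
])

```text
time: 39.9
tool_pos: [0.6633, -0.0706, 0.088]
tool_rot: [3.141, -0.0, 1.733]
contact_force: [0.1, -0.5, -1.8]
opening: 0.0317
```

```bash
python3 - <<'E'
from h import *
o=robot.observe();print(o['tool_pos'],o['tool_rot'])
plan([*(pk(4)+.0005*MY),.0543],1.733)
E
```

```text
[ 0.66333859 -0.07055863  0.08802309] [ 3.14081941e+00 -4.05723788e-04  1.73331331e+00]
w [ 0.0005 -0.0003  0.0002] t [ 1.000e-04 -2.500e-03  1.124e-01] rows 0.7
```

Call:
arm_command([
  [[0,0,0,0,-0.002,0.02,-0.6],[0,0,0,0,-0.002,0.04,-0.6],[0,0,0,0,-0.002,0.06,-0.6],[0,0,0,0,-0.002,0.08,-0.6],[0,0,0,0,-0.002,0.095,-0.6],[0,0,0,0,-0.002,0.107,-0.6],[0,0,0,0,-0.002,0.113,-0.6],[0,0,0,0,-0.002,0.113,-0.6]],
])

```text
time: 40.7
tool_pos: [0.6631, -0.0707, 0.0546]
tool_rot: [3.14, 0.0, 1.733]
contact_force: [-1.5, -0.1, -1.2]
opening: 0.0316
```

Call:
arm_command([
  [[0,0,0,0,0,0.002,0.15],[0,0,0,0,0,0.002,0.15],[0,0,0,0,0,0.002,0.15],[0,0,0,0,0,-0.05,0.15],[0,0,0,0,0,-0.15,0.15],[0,0,0,0,0,-0.3,0.15],[0,0,0,0,0,-0.3,0.15],[0,0,0,0,0,-0.3,0.15]],
])

```text
time: 41.5
tool_pos: [0.6636, -0.0708, 0.1463]
tool_rot: [3.137, 0.001, 1.733]
contact_force: [0.6, 0.7, -0.8]
opening: 0.0529
```

```bash
python3 - <<'E'
from h import *
inpocket(4,'w32')
plan([*pk(4),.113],1.733)
E
```

```text
[ 0.6636 -0.0708  0.1463] [3.137e+00 1.000e-03 1.733e+00] 0.0529 [ 0.6  0.7 -0.8]
top z 0.09732589160582208 world (array([663.6, -71.1]), 15.0) mag (array([  8.9, -81.1]), 15.0) 1172
w [ 0.001  -0.      0.0003] t [-0.0016 -0.0004  0.1052] rows 0.6
```

View pics/w32.png

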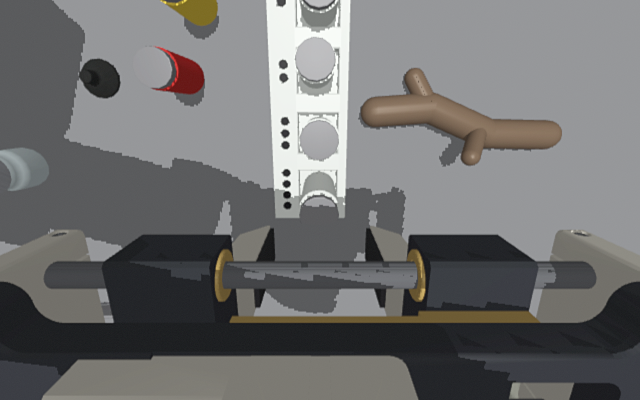

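can4 is seated, top 97.3 mm (98 expected with the lid raised). Close and press.

Call:
arm_command([
  [[0,0,0,-0.001,0,0,-1],[0,0,0,-0.001,0,0,-1],[0,0,0,-0.001,0,0,-1],[0,0,0,-0.001,0,0.05,-1],[0,0,0,-0.001,0,0.09,-1],[0,0,0,-0.001,0,0.11,-1],[0,0,0,-0.001,0,0.11,-1],[0,0,0,-0.001,0,0.11,-1]],
])

```text
time: 42.35
tool_pos: [0.6632, -0.0711, 0.1117]
tool_rot: [3.14, -0.0, 1.733]
contact_force: [-0.2, -0.4, -0.3]
opening: 0.0004
```

```bash
python3 - <<'E'
from h import *
o=robot.observe();print(o['tool_pos'],o['tool_rot'],o['opening'],o['contact_force'])
plan([.6636,-.0710,.090],1.733)
E
```

```text
[ 0.66315753 -0.07105811  0.11169796] [ 3.13987136e+00 -3.09747061e-05  1.73332224e+00] 0.0003782498855682941 [-0.17088769 -0.38066637 -0.27085401]
w [ 0.0011 -0.      0.0002] t [-0.      0.0014  0.0723] rows 0.4
```

Call:
arm_command([
  [[0,0,0,0,0.001,0.03,-1],[0,0,0,0,0.001,0.043,-1],[0,0,0,0,0.001,0.053,-1],[0,0,0,0,0.001,0.063,-1],[0,0,0,0,0.001,0.073,-1],[0,0,0,0,0.001,0.079,-1],[0,0,0,0,0.001,0.082,-1],[0,0,0,0,0.001,0.082,-1]],
])

```text
time: 43.15
tool_pos: [0.6649, -0.0712, 0.0903]
tool_rot: [3.135, 0.002, 1.733]
contact_force: [-2.9, 1.2, 15.0]
opening: 0.0003
```

Call:
arm_command([
  [[0,0,0,0,0,0.002,-1],[0,0,0,0,0,-0.05,-1],[0,0,0,0,0,-0.2,-1],[0,0,0,0,0,-0.4,-1],[0,0,0,0,0,-0.5,-1],[0,0,0,0,0,-0.5,-1],[0,0,0,0,0,-0.5,-1]],
])

```text
time: 43.85
tool_pos: [0.6634, -0.071, 0.2379]
tool_rot: [3.138, 0.001, 1.733]
contact_force: [0.2, 0.3, -0.9]
opening: 0.0007
```

```bash
python3 - <<'E'
from h import *
inpocket(4,'w33'); 
L=magframe(cloud(load('w33')))
for i in (1,2,3,4):
    q=(abs(L[...,0]-.008)<.01)&(abs(L[...,1]-(.135-.054*i))<.01);print(i,np.median(L[q][:,2]), L[q][:,2].max()-L[q][:,2].min())
D=shot('side','s33')
cv2.imwrite('pics/s33c.png',cv2.resize(D['image'][100:400,220:460],None,fx=1.9,fy=1.9)[:,:,::-1])
c=np.array([.526,.3435]);u=np.array([np.cos(.162),np.sin(.162)])
plan([*(c+.085*u),.22],1.733)
E
```

```text
[ 0.6634 -0.071   0.2379] [3.138e+00 1.000e-03 1.733e+00] 0.0007 [ 0.2  0.3 -0.9]
top z 0.09117195026424829 world (array([663.7, -71.4]), 14.8) mag (array([  8.9, -81.4]), 14.8) 586
1 0.05994297447915997 0.005127113845743159
2 0.06991179358142935 0.011914669713703918
3 0.08000837783216383 0.012387021335331039
4 0.25065678126082336 0.302798503437823
w [-0.0008 -0.0008  0.0002] t [1.4362 0.0584 0.0523] rows 8.6
```

View pics/w33.png

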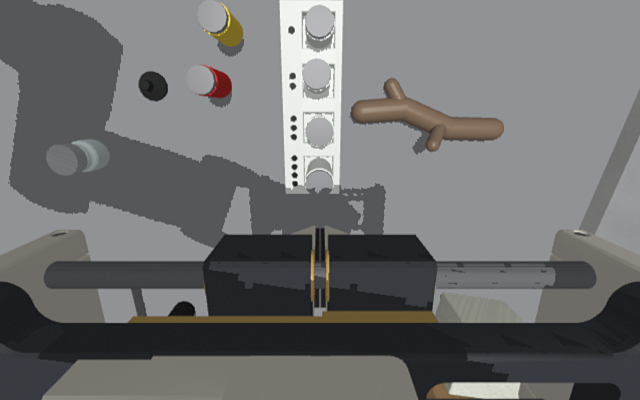

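View pics/s33c.png

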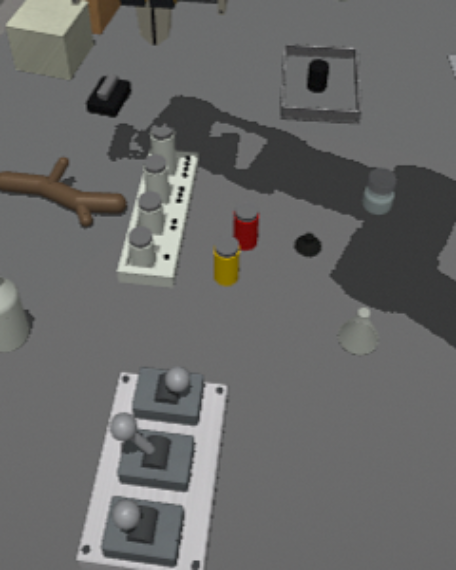

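All four lids are home: 60.0, 70.0 and 80.0 mm, and can4's edge reading is offset like the others were. The pod is in the tray and nothing else has moved. Now around to the far side of the long toggle, in two legs.

Call:
arm_command([
  [[0,0,0,0.9,0.037,0.03,-1],[0,0,0,0.9,0.037,0.03,-1],[0,0,0,0.9,0.037,0.03,-1],[0,0,0,0.9,0.037,0.03,-1],[0,0,0,0.9,0.037,0.03,-1],[0,0,0,0.9,0.037,0.03,-1],[0,0,0,0.9,0.037,0.03,-1]],
])

```text
time: 44.65
tool_pos: [0.6287, 0.2007, 0.2256]
tool_rot: [-3.139, -0.001, 1.738]
contact_force: [0.1, -1.0, -0.6]
opening: 0.0003
```

Call:
arm_command([
  [[0,0,0,0.536,0.021,0.02,-1],[0,0,0,0.536,0.021,0.02,-1],[0,0,0,0.536,0.021,0.02,-1],[0,0,0,0.536,0.021,0.02,-1],[0,0,0,0.536,0.021,0.02,-1],[0,0,0,0.536,0.021,0.02,-1]],
])

```text
time: 45.25
tool_pos: [0.611, 0.355, 0.221]
tool_rot: [3.142, 0.001, 1.732]
contact_force: [-0.6, -0.9, 0.0]
opening: 0.0004
```

```bash
python3 - <<'E'
from h import *
o=robot.observe();print(o['tool_pos'],o['tool_rot'],o['opening'],o['contact_force'])
c=np.array([.526,.3435]);u=np.array([np.cos(.162),np.sin(.162)])
plan([*(c+.085*u),.092],1.733)
shot('wrist','w34')
E
```

```text
[0.61104555 0.35495641 0.2210491 ] [3.14157217e+00 1.37629814e-03 1.73207808e+00] 0.0003828554507669871 [-0.62477648 -0.90341846  0.02204813]
w [ 0.      0.0009 -0.0006] t [ 0.0086 -0.0026  0.4302] rows 2.6
```

View pics/w34.png

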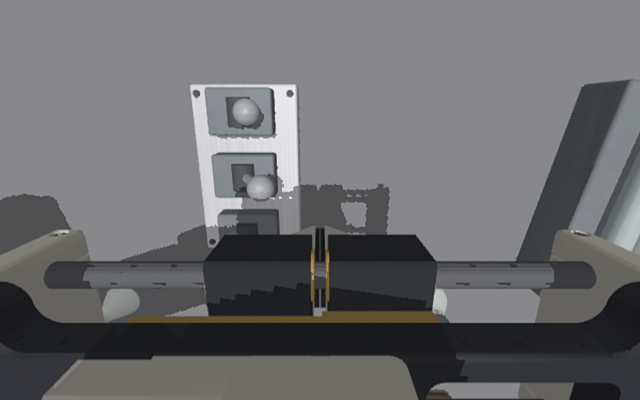

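The long toggle's ball, at (260,187), is to the left (robot side) of the closed fingers. Lower, then push back.

Call:
arm_command([
  [[0,0,0,0.008,-0.003,0.15,-1],[0,0,0,0.008,-0.003,0.3,-1],[0,0,0,0.008,-0.003,0.43,-1],[0,0,0,0.008,-0.003,0.43,-1],[0,0,0,0.008,-0.003,0.43,-1],[0,0,0,0.008,-0.003,0.43,-1]],
])

```text
time: 45.9
tool_pos: [0.6115, 0.359, 0.0965]
tool_rot: [3.135, -0.001, 1.732]
contact_force: [-0.4, -0.1, 0.7]
opening: 0.0007
```

```bash
python3 - <<'E'
from h import *
o=robot.observe();print(o['tool_pos'],o['tool_rot'],o['opening'],o['contact_force'])
c=np.array([.526,.3435]);u=np.array([np.cos(.162),np.sin(.162)])
plan([*(c+.003*u),.091],1.733)
E
```

```text
[0.61153349 0.35901664 0.09647434] [ 3.13490293e+00 -1.30982102e-03  1.73219941e+00] 0.0007085041514639288 [-0.39247255 -0.07365956  0.70216799]
w [ 0.0043 -0.0008 -0.0005] t [-0.0052 -0.2798  0.0164] rows 1.7
```

Call:
arm_command([
  [[0.002,0,0,-0.005,-0.09,0.01,-1],[0.002,0,0,-0.005,-0.14,0.01,-1],[0.002,0,0,-0.005,-0.19,0.01,-1],[0.002,0,0,-0.005,-0.23,0.01,-1],[0.002,0,0,-0.005,-0.26,0.01,-1],[0.002,0,0,-0.005,-0.278,0.01,-1],[0.002,0,0,-0.005,-0.278,0.01,-1]],
])

```text
time: 46.6
tool_pos: [0.5275, 0.3444, 0.0911]
tool_rot: [-3.141, -0.001, 1.734]
contact_force: [-0.9, -0.5, 0.9]
opening: 0.0007
```

Call:
arm_command([
  [[0,0,0,0,-0.01,0,-1],[0,0,0,0,-0.018,0,-1],[0,0,0,0,-0.018,0,-1]],
])

```text
time: 46.9
tool_pos: [0.5267, 0.3442, 0.0911]
tool_rot: [3.133, -0.002, 1.733]
contact_force: [11.4, 2.5, -2.6]
opening: 0.0005
```

The stop is reached (11 N). Back off and lift away.

Call:
arm_command([
  [[0,0,0,0,0.06,0,-1],[0,0,0,0,0.12,-0.05,-1],[0,0,0,0,0.12,-0.2,-1],[0,0,0,0,0.12,-0.35,-1],[0,0,0,-0.3,0.12,-0.5,-1],[0,0,0,-0.5,0.12,-0.5,-1],[0,0,0,-0.6,0.12,-0.5,-1],[0,0,0,-0.6,0.12,-0.5,-1]],
])

```text
time: 47.7
tool_pos: [0.5875, 0.1689, 0.2406]
tool_rot: [-3.141, 0.001, 1.732]
contact_force: [0.5, 0.7, 0.2]
opening: 0.0003
```

```bash
python3 - <<'E'
from h import *
o=robot.observe();print(o['tool_pos'],o['opening'],o['contact_force'],o['time'])
D=shot('side','s35');shot('wrist','w35');T=shot('top','t35')
cv2.imwrite('pics/s35c.png',cv2.resize(D['image'][100:400,220:460],None,fx=1.9,fy=1.9)[:,:,::-1])
for n in ('s35','side0'):
    P=cloud(load(n));z=P[...,2]
    for y0 in (.41,.343,.275):
        m=(z>.075)&(z<.14)&(abs(P[...,1]-y0)<.03)&(abs(P[...,0]-.53)<.08)
        print(n,y0,P[m].min(0).round(4) if m.any() else '',P[m].max(0).round(4) if m.any() else '')
E
```

```text
[0.58752274 0.16885407 0.24061849] 0.0003168983212150573 [0.51250863 0.70650766 0.16592117] 47.7
s35 0.41 [0.5173 0.4049 0.0763] [0.5421 0.4296 0.0949]
s35 0.343 [0.4871 0.3292 0.0758] [0.5215 0.3533 0.1209]
s35 0.275 [0.5161 0.2628 0.0755] [0.5412 0.2871 0.0959]
side0 0.41 [0.5174 0.4044 0.078 ] [0.5417 0.4289 0.095 ]
side0 0.343 [0.487  0.3292 0.0757] [0.5204 0.3538 0.1216]
side0 0.275 [0.5163 0.2639 0.076 ] [0.5414 0.2871 0.0968]
```

View pics/s35c.png

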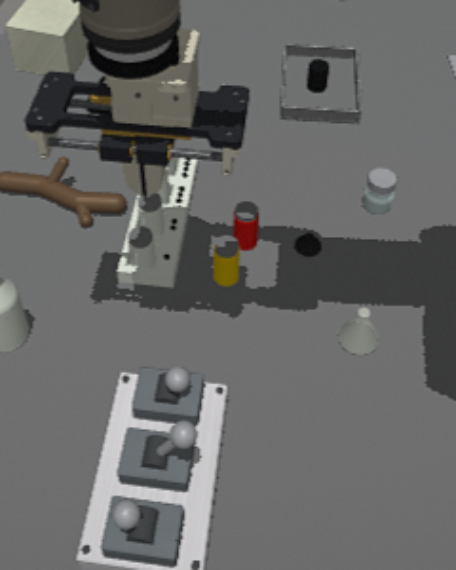

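View pics/w35.png

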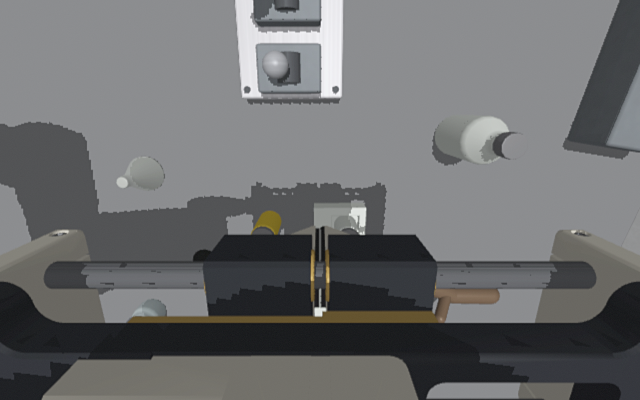

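All three toggles read as at the start, to within about a millimetre. One step clear of the magazine for a last unobstructed check.

Call:
arm_command([
  [[0,0,0,0,-0.55,-0.1,-1],[0,0,0,0,-0.55,-0.1,-1],[0,0,0,0,-0.55,-0.1,-1],[0,0,0,0,-0.55,-0.1,-1],[0,0,0,0,-0.55,-0.1,-1],[0,0,0,0,-0.55,-0.1,-1],[0,0,0,0,-0.55,-0.1,-1]],
])

```text
time: 48.55
tool_pos: [0.4251, 0.1455, 0.2697]
tool_rot: [-3.14, -0.0, 1.734]
contact_force: [0.2, 0.8, 1.0]
opening: 0.0004
```

```bash
python3 - <<'E'
from h import *
o=robot.observe();print(o['tool_pos'],o['contact_force'])
D=shot('side','s36');shot('top','t36')
for n in ('s36','t36'):
    P=cloud(load(n));L=magframe(P)
    for dx,dy in (((.004,.0035),) if n[0]=='s' else ((0,-.002),)):
      L[...,0]-=dx;L[...,1]-=dy
    zt=np.median(L[(abs(L[...,0]+.025)<.006)&(abs(L[...,1])<.1)][:,2]);print(n,'mag top',zt)
    for i in (1,2,3,4):
        q=(abs(L[...,0]-.008)<.011)&(abs(L[...,1]-(.135-.054*i))<.011)&(L[...,2]>.045);print(i,q.sum(),np.median(L[q][:,2]).round(4))
cv2.imwrite('pics/s36c.png',cv2.resize(D['image'][90:260,200:440],None,fx=3,fy=3)[:,:,::-1])
E
```

```text
[0.42511766 0.14548911 0.26972177] [0.22541755 0.75292669 0.97668589]
s36 mag top 0.023659260525727255
1 84 0.0605
2 71 0.0708
3 106 0.0797
4 107 0.0881
t36 mag top 0.02293015341655713
1 47 0.0606
2 44 0.0703
3 44 0.081
4 48 0.0905
```

View pics/s36c.png

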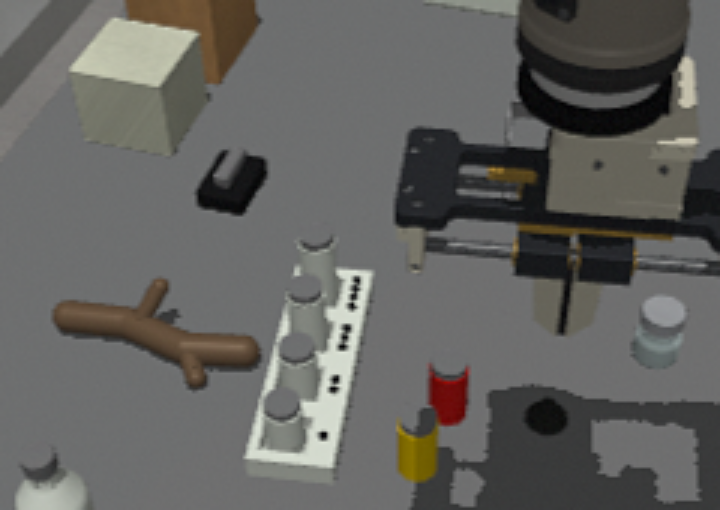

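The last picture shows the four canisters upright in their pockets, shortest to tallest from one dot to four. The top camera puts the lid tops at 60.6, 70.3, 81.0 and 90.5 mm (60, 70, 80 and 90 expected). Handing in.

```bash
python3 -c "
from cell import robot
print(robot.hand_in()); print(robot.observe()['time'])"
```

```text
the job is handed in; nothing more can be done
None
the job is handed in; nothing more can be done
```

The job is done and handed in at about 48.6 s of the 210 s; hand-in gave no verdict.

I pushed the feeder toggle off, put the spent pod upright in the return tray, and loaded can1 to can4 in that order. Each lid was pressed home with about 15 N before the next canister was touched. Then I pushed the toggle back on.

**What the last checks showed:**
- **Canisters and lids:** all four stand upright in their own pockets. The top camera puts the lid tops at 60.6, 70.3, 81.0 and 90.5 mm, against 60, 70, 80 and 90 for fully home.
- **Toggles:** all three read within about 1 mm of where they started.
- **Pod:** it is standing in the tray.
- **Everything else:** nothing else looked moved. I saw no canister knocked aside.

**What disagreed:**
- **can4's lid top:** the side camera read it at 88 mm and the top camera at 90.5 mm. The fingers met 15 N of resistance at 90.3 mm, so I take it as home.
- **Camera offset:** the top and side cameras differed by about 4 mm throughout, so I placed things using the wrist camera.
- **Pocket position:** the pockets sit 8 mm towards +x from the magazine's centre line, so I used their measured positions.

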